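Swap the out-of-date control bottle at the back of a reagent caddy

TASK

The control dropper bottle with the orange ring, in the back row of the reagent caddy, is out of date. Stand the two tall bottles that block it upright on the steel tray, put the orange-ringed bottle in the white bin, and seat the new blue-ringed one upright in the pocket it left. Then put both tall bottles back upright, each in the caddy pocket it came from, without knocking any bottle over or disturbing the green-ringed one.

Things in the scene. Friction and masses are not known exactly. Their poses are not given: they have to be found in the camera images.
- caddy: Pale blue moulded reagent block, 123 (x) x 159 (y) x 22 mm, fixed; origin: centre of its underside; its -x side, the front, roughly faces the robot. Round pockets, flat floors 6 mm above the underside: two wide ones, 57 mm across, in front at x = -22.5, y = +40 and -40 mm (tall bottles), two narrow ones, 33 mm across, behind at x = +30.5, y = +40 and -40 mm (dropper bottles).
- strip_jar_mid (a point): Tall test-strip bottle, white with coloured squares, black cap, about 60 g, in one front pocket: body 50 mm in diameter up to 105 mm, cap 44 mm in diameter up to 133 mm (does not turn). Grasp the body 95 mm above its underside, closing across the row (along the caddy's x): its neighbour in the row stands 30 mm away. This point: on its axis, 66.5 mm above its underside; z up.
- amber_jar_mid (a point): Tall brown reagent bottle with a paper label and white cap, about 120 g, in the other front pocket: body 50 mm in diameter up to 84 mm, sloping shoulder, ribbed cap 40 mm in diameter from 99 mm up to the top at 125 mm (does not turn). Grasp the cap, 112 mm above its underside. This point: on its axis, 62.5 mm above its underside; z up.
- old_control_mid (a point): The out-of-date control: orange ring round its shoulder, in one back pocket. White dropper bottle, 62 mm tall, about 30 g: body 26 mm in diameter up to 41 mm, above it a cap whose straight lower part is 18 mm in diameter. Grasp it by the cap, 48 to 50 mm above its underside, clear of the caddy. The cap does not turn. This point: on its axis, 31 mm above its underside; z up.
- other_control_mid (a point): The control that stays: green ring round its shoulder, in the other back pocket. White dropper bottle, 62 mm tall, about 30 g: body 26 mm in diameter up to 41 mm, above it a cap whose straight lower part is 18 mm in diameter. Grasp it by the cap, 48 to 50 mm above its underside, clear of the caddy. The cap does not turn. This point: on its axis, 31 mm above its underside; z up.
- new_control_mid (a point): The new control: blue ring round its shoulder, on the desk in front of the caddy. White dropper bottle, 62 mm tall, about 30 g: body 26 mm in diameter up to 41 mm, above it a cap whose straight lower part is 18 mm in diameter. Grasp it by the cap, 48 to 50 mm above its underside, clear of the caddy. The cap does not turn. This point: on its axis, 31 mm above its underside; z up.
- side_tray: Flat stainless-steel tray, 230 (x) x 130 (y) mm, fixed, left or right of the caddy; its floor is 3 mm above the desk, its rounded rim 12 mm high and 8 mm wide. Origin: centre of its underside.
- discard_bin: White open-topped plastic bin, 221 (x) x 144 (y) x 72 mm, empty, fixed, on the other side of the caddy from the tray; inside 204 x 126 mm, floor 3 mm above the desk. Origin: centre of its underside.

How it is judged:
By the outcome, as a careful person would: the job done as asked, in the order asked, and still so for the second after the job is handed in, with the robot touching nothing.
It also fails if it takes over 147 s, if anything falls off the work surface, if the arm or the gripper's body presses on something with over 40 N, if the wrist force passes 120 N, or if a joint passes its speed limit or range.

ROBOT

A 6-joint arm with a two-finger parallel gripper is mounted at the origin on a cart in front of the work surface, level with it; the furniture and walls round the work are solid. World frame = base frame: x ahead of the robot, y to its left, z up, the work surface at z = 0. Lengths are in mm, angles in degrees, forces in N, time in s.
With the tool pointing down it reaches from about 400 to 825 mm from the base axis. Payload 7 kg.
Tool frame: the origin (TCP) lies midway between the tips of the shut fingers; the grasp point (between the pads) lies 19 mm behind it; z points along the fingers, x is the direction in which the jaws open and shut, and the axes are right-handed (so a half turn about z gives the same grasp; the last joint's range is limited). The gripper opens to 88 mm and grips with 3 to 60 N. Pads are 19 mm wide; open, the fingers measure 130 mm over their backs; the gripper's body (78 mm by 193 mm) begins 47 mm behind the grasp point.
Start: joints at [-46.633, 20.546, 0.682, 0, -70.136, -16.507], TCP at [304.947, -602.165, 226.561] pointing down, gripper open.
Joint ranges: [-176.03, 176.03], [-82.01, 121.73], [-58.28, 71.71], [-173.87, 95.51], [-174.79, -0.11], [-173.66, 173.66]. Speed limits (degrees/s): [136.94, 136.94, 172.46, 180, 180, 180].

INTERFACE

Orientations are given as a 3x3 rotation matrix whose columns are the frame's x, y, z axes.
In Python, from rig import ctrl gives the robot as it stands. The module is installed in compiled form; this text tells all that it offers.
- The arm moves only by the shell command python3 -m crank 'ROWS'. ROWS is a JSON object of lists of equal length, an entry for each row: "offset": the shift along the tool's x, y, z in m, a list of three; "twist": the turn, a rotation vector about the tool's x, y, z in degrees, a list of three; "jaw": the gripper's target within -1 to 1 (shut at 1, half-way at 0, fully open at -1). A call has 1 to 20 rows; each row shifts and turns the pose as measured when the row begins, along the tool's axes as they then stand; what a row does not reach is not made up. A row lasts 1/12 s, in which the tool goes at most 41.7 mm and 7.16 degrees, less where a joint would pass 70% of its speed; a pose out of reach is approached as far as the arm can. A call with a gripper value outside its range is refused whole. The fingers move at their own pace and stop on an object; the grip force is fixed at half the most. Time passes only in rows, so rows that do not move let the fingers close. It gives the time, the measured TCP pose, the force and the opening at its end, in the units of the state.
- ctrl.read_state(): the state, without advancing time (a new reading comes with each control period).
- ctrl.get_image(name): name is "side" or "top"; returns (picture, depth): 480x640x3 uint8, red, green, blue; 480x640 float32, mm along the optical axis (not along the pixel's ray), 0 where there is no reading.
- ctrl.camera_params(name): a dict with "mtx" (3x3 intrinsics, pixels), "R" (3x3) and "t" (3): a world point X has camera coordinates R X + t. Camera axes: x right, y down, z forward; pixel columns grow to the right and rows downward; lengths in mm; the calibration is good to about 2 mm. A picture is of the moment at which its call begins. camera_params takes no time and is no camera call.
- ctrl.sign_off(): hands the job in, once; it reports no verdict.
The state is a dict: "time": time; "joint_positions": joint angles; "dq": joint speeds; "effort": joint torques, N m; "ee_pos": TCP position; "tool_rot": TCP orientation; "force": force on the tool from outside, world axes, zero at the start; "torque": the same for the moment, N m; "gripper_width": finger opening in mm.
Only numpy, scipy, OpenCV 4.12 (cv2) and the standard library are available. Lean on these libraries where they do the work, as an engineer would, in place of code of your own. Each camera call takes 0.05 s, during which the arm holds its last target.

## Working session

There is one attempt and no reset: what is moved stays moved. The work goes in short steps, Python scripts to look and compute and a shell command to move; the robot and the scene stay as the last step left them, time stands still between calls to the robot, and variables do not carry over. Pictures are saved under pics/ and viewed, and the job is handed in when it is done.

```bash
mkdir -p pics
cat > h.py <<'E'
import numpy as np, cv2
from rig import ctrl
def snap(n,tag):
    im,d=ctrl.get_image(n); cv2.imwrite(f'pics/{tag}_{n}.png',im[:,:,::-1]); np.savez(f'{tag}_{n}.npz',im=im,d=d); return im,d
def pts(n,d):
    p=ctrl.camera_params(n);K=np.array(p['mtx']);R=np.array(p['R']);t=np.array(p['t'])
    v,u=np.mgrid[:480,:640]; c=np.stack([(u-K[0,2])/K[0,0]*d,(v-K[1,2])/K[1,1]*d,d],-1)
    return (c-t)@R
def ray(n,u,v,z):
    p=ctrl.camera_params(n);K=np.array(p['mtx']);R=np.array(p['R']);t=np.array(p['t'])
    o=-R.T@t; r=R.T@np.linalg.solve(K,[u,v,1.]); return o+r*(z-o[2])/r[2]
E
python3 - <<'E'
from h import *
for n in('side','top'):
    snap(n,'a'); p=ctrl.camera_params(n); R=np.array(p['R']); print(n,np.round(-R.T@np.array(p['t'])),np.round(R,2).tolist())
s=ctrl.read_state(); print(s['time'],s['ee_pos'],np.round(s['tool_rot'],3),s['gripper_width'])
E
```

```text
side [448. 649. 599.] [[-0.99, -0.17, 0.01], [-0.11, 0.61, -0.78], [0.13, -0.77, -0.62]]
top [ 313.   15. 1138.] [[-0.0, -1.0, -0.0], [-0.98, 0.0, -0.21], [0.21, 0.0, -0.98]]
0.1 [ 304.77097535 -601.80567237  225.72354551] [[-0.452  0.892 -0.001]
 [ 0.892  0.452  0.001]
 [ 0.001 -0.    -1.   ]] 87.49986729897603
```

View pics/a_top.png

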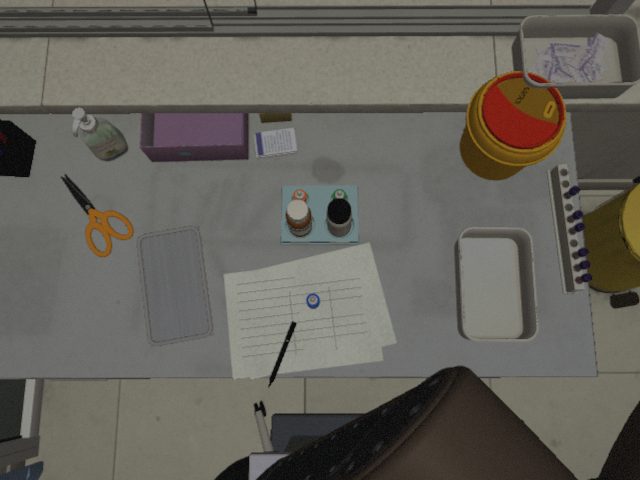

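View pics/a_side.png

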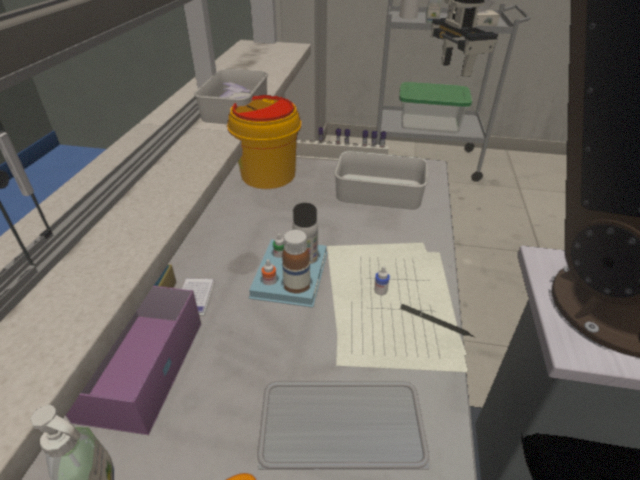

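Top view: the caddy is at (320,213). The amber jar at (299,218) stands before the orange-ringed bottle (300,195), and the strip jar at (339,215) stands before the green one (340,195). The new blue bottle is at (313,300), the tray at (175,285) and the bin at (497,285). The side view agrees. Next I measure.

```bash
cat > m.py <<'E'
from h import *
import sys
tag=sys.argv[1]
def blob(n,mask,P,zr,lab):
    m=mask&(P[...,2]>zr[0])&(P[...,2]<zr[1])
    k,l,st,c=cv2.connectedComponentsWithStats(m.astype(np.uint8))
    if k<2: print(n,lab,'none');return None
    i=1+np.argmax(st[1:,4]); q=P[l==i]
    print(n,lab,'area',st[i,4],'px',np.round(c[i],1),'mean',np.round(q.mean(0),1),'min',np.round(np.percentile(q,2,axis=0),1),'max',np.round(np.percentile(q,98,axis=0),1)); return l==i
for n in('top','side'):
    z=np.load(f'{tag}_{n}.npz');im=z['im'];d=z['d'];P=pts(n,d);H=cv2.cvtColor(im,cv2.COLOR_RGB2HSV);h,s,v=[H[...,i].astype(int) for i in range(3)]
    box=(P[...,0]>380)&(P[...,0]<800)&(np.abs(P[...,1])<150)&(d>0)
    print(n,'desk z',np.round(np.median(P[...,2][box&(P[...,2]<15)]),1))
    blob(n,box&(h>85)&(h<105)&(s>40),P,(12,30),'caddytop')
    blob(n,box&(h>105)&(h<130)&(s>100),P,(20,75),'bluering')
    blob(n,box&(h>50)&(h<85)&(s>90),P,(20,75),'green')
    blob(n,box&(h>3)&(h<15)&(s>120),P,(25,60),'orange')
    blob(n,box,P,(118,129),'ambercap')
    blob(n,box,P,(129,140),'stripcap')
    blob(n,box,P,(50,75),'small tops')
E
python3 m.py a
```

```text
top desk z -0.2
top caddytop area 779 px [312.8 209.7] mean [624.3  38.8  21.3] min [560.1   3.4  16.9] max [672.5  97.9  25.9]
top bluering area 67 px [312.8 300.9] mean [435.7  38.4  37.1] min [425.2  27.   25.1] max [448.9  49.7  43.8]
top green area 17 px [343.4 193.7] mean [650.9 -23.3  43.3] min [641.6 -26.6  40. ] max [660.6 -15.2  46.4]
top orange area 24 px [303.6 196.1] mean [646.2  56.7  43.6] min [637.6  53.9  37.3] max [658.9  62.   47.7]
top ambercap area 37 px [296.1 218.1] mean [579.3  67.4 124.5] min [575.3  52.2 118.2] max [589.   84.2 128.6]
top stripcap area 424 px [338.4 209.5] mean [592.1 -10.6 136.8] min [572.7 -30.1 131.3] max [611.9   8.5 139.5]
top small tops area 82 px [299.9 227.5] mean [576.1  62.9  64.1] min [569.8  41.2  50.6] max [592.3  88.7  74.4]
side desk z -0.3
side caddytop area 1093 px [284.7 278. ] mean [618.8  55.2  20.9] min [559.8 -42.2  13.7] max [673.3 101.1  23.5]
side bluering area 43 px [381.6 279.1] mean [437.6  45.2  38. ] min [426.2  35.6  35.1] max [448.5  50.5  40.1]
side green area 33 px [277.6 246.5] mean [647.5  -5.6  43.4] min [638.5 -12.4  38.3] max [658.   -1.4  46.5]
side orange area 88 px [268.4 273.1] mean [645.1  71.4  42.3] min [635.6  58.7  35.2] max [658.2  78.1  46.9]
side ambercap area 124 px [294.1 243.9] mean [592.6  77.5 124.1] min [575.6  59.2 118.6] max [614.1  83.9 128.8]
side stripcap area 329 px [303.9 210.9] mean [592.5  -5.9 136.1] min [573.1 -28.1 129.5] max [612.1  11.  139.2]
side small tops area 294 px [295.6 272.5] mean [590.6  82.5  62.8] min [570.2  62.7  50.8] max [616.6  89.7  74.6]
```

Run:
```python
from h import *
im=cv2.imread('pics/a_top.png'); cv2.imwrite('pics/a_topz.png',cv2.resize(im[170:320,260:380],None,fx=5,fy=4,interpolation=cv2.INTER_CUBIC))
```

```text
(no output)
```

View pics/a_topz.png

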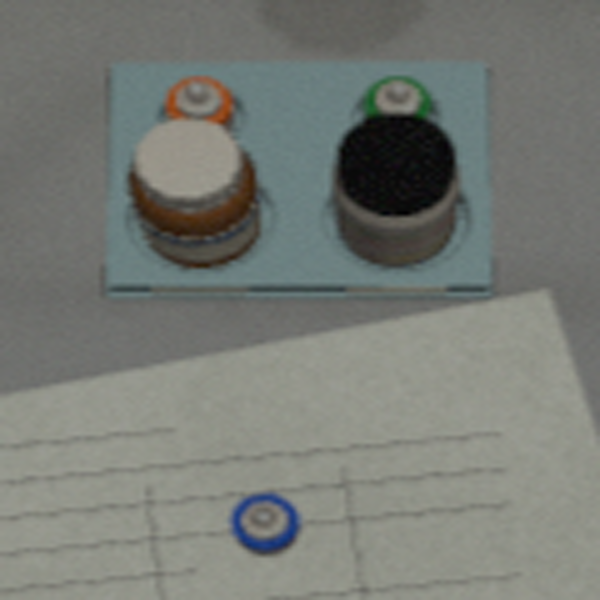

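Zoom confirms: caddy upper-face corners at about (281.6,185.5), (357.8,186.2), (358.2,242.5), (281.4,242); both jars upright. Now the caps, caddy, tray and bin.

```bash
python3 - <<'E'
from h import *
C=[ray('top',*p,22)[:2] for p in((281.6,185.5),(357.8,186.2),(358.2,242.5),(281.4,242))]
C=np.array(C);print('caddy corners',C.round(1).tolist(),'c',C.mean(0).round(1),'ang',np.degrees(np.arctan2(*(-(C[1]-C[0])[[0]],-(C[1]-C[0])[[1]]))))
z=np.load('a_top.npz');im=z['im'];d=z['d'];H=cv2.cvtColor(im,cv2.COLOR_RGB2HSV).astype(int);P=pts('top',d)
g=cv2.GaussianBlur(im,(0,0),1)
# caddy colour mask
m=((H[...,0]>80)&(H[...,0]<108)&(H[...,1]>45)).astype(np.uint8);m[:170]=0;m[260:]=0;m[:,:260]=0;m[:,380:]=0
c=cv2.findNonZero(m);print('rect',cv2.minAreaRect(c))
def circ(mask,zz,lab):
    cs,_=cv2.findContours(mask.astype(np.uint8),cv2.RETR_EXTERNAL,cv2.CHAIN_APPROX_NONE);cc=max(cs,key=cv2.contourArea)
    e=cv2.fitEllipse(cc);w=np.array([ray('top',*p[0],zz)[:2] for p in cc]);(x,y),r=cv2.minEnclosingCircle(w.astype(np.float32));print(lab,np.round(e[0],1),np.round(e[1],1),'world',ray('top',*e[0],zz)[:2].round(1),'enc',round(x,1),round(y,1),round(r,1))
roi=np.zeros((480,640),bool);roi[190:240,320:360]=1
circ((im.max(-1)<50)&roi,139,'strip cap')
roi[:]=0;roi[198:222,285:313]=1
circ((im.min(-1)>130)&(H[...,1]<55)&roi,131,'amber cap')
roi[:]=0;roi[285:315,300:325]=1
circ((H[...,0]>105)&(H[...,0]<130)&(H[...,1]>90)&roi,41,'blue')
roi[:]=0;roi[185:202,288:310]=1
circ((H[...,0]<15)&(H[...,1]>100)&roi,47,'orange')
# cap tops
for n,(u,v) in dict(orange=(299.4,194.5),green=(339.4,194),blue=(312.6,299.5)).items():
    print(n,ray('top',u,v,62 if n=='blue' else 68)[:2].round(1))
# tray / bin corners
for lab,ps,zz in(('tray',((140,234),(199,227),(212,336),(151,345)),12),('bin',((458,229),(533,229),(537,341),(460,337)),72)):
    W=np.array([ray('top',*p,zz)[:2] for p in ps]);print(lab,W.round(0).tolist(),W.mean(0).round(0))
E
python3 - <<'E'
import cv2
im=cv2.imread('pics/a_top.png'); cv2.imwrite('pics/a_tray.png',cv2.resize(im[215:355,130:220],None,fx=4,fy=4)); cv2.imwrite('pics/a_bin.png',cv2.resize(im[215:355,445:550],None,fx=4,fy=4))
E
```

```text
caddy corners [[675.8, 103.1], [673.5, -54.0], [554.8, -52.8], [556.5, 102.0]] c [615.2  24.6] ang [0.81363032]
rect ((318.0, 214.5), (55.0, 70.0), 90.0)
strip cap [338.8 210.9] [22.7 24.9] world [588.8 -11.3] enc 589.0 -9.9 24.1
amber cap [297.  209.2] [17.5 18.9] world [594.5  65.6] enc 594.9 65.6 18.8
blue [312.7 300.3] [12.4 13.2] world [436.5  38.5] enc 436.4 39.2 13.3
orange [301.4 194.4] [ 7.2 11.4] world [648.8  61.1] enc 648.6 59.9 13.0
orange [642.1  64.2]
green [642.8 -14.6]
blue [435.6  38.2]
tray [[577.0, 392.0], [591.0, 272.0], [370.0, 237.0], [353.0, 356.0]] [473. 314.]
bin [[570.0, -243.0], [569.0, -388.0], [356.0, -378.0], [364.0, -236.0]] [ 465. -311.]
```

View pics/a_tray.png

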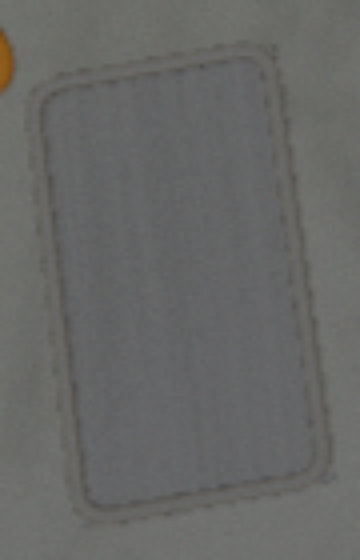

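View pics/a_bin.png

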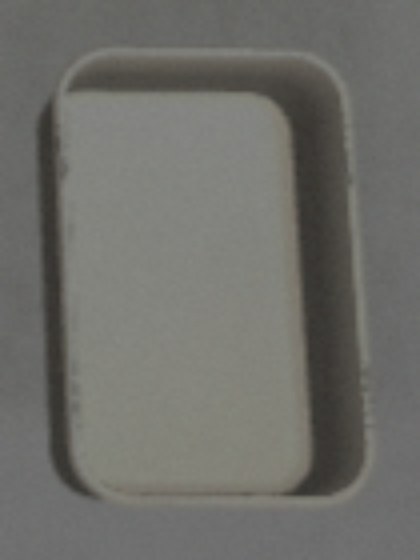

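Caddy centre is about (615,25) with yaw about 0.8°. The expected pockets match the bottles: amber (594,66), strip (591,-11), orange (646,64), blue (436,38). The tray is centred near (473,314) and the bin near (465,-311). First I turn the jaws along x.

```bash
python3 -m crank '{"offset":[[0,0,0],[0,0,0],[0,0,0],[0,0,0],[0,0,0],[0,0,0],[0,0,0],[0,0,0],[0,0,0]],"twist":[[0,0,-7],[0,0,-7],[0,0,-7],[0,0,-7],[0,0,-7],[0,0,-7],[0,0,-7],[0,0,-7],[0,0,-7]],"jaw":[-1,-1,-1,-1,-1,-1,-1,-1,-1]}'
cat > q.py <<'E'
from h import *
import sys
s=ctrl.read_state();R=np.array(s['tool_rot']);p=np.array(s['ee_pos'])
print('t',round(s['time'],2),'p',p.round(1),'yaw',np.degrees(np.arctan2(R[1,0],R[0,0])).round(1),'z',R[:,2].round(4),'F',np.round(s['force'],1),'w',round(s['gripper_width'],1),'q',np.round(s['joint_positions'],0))
if len(sys.argv)>1:
    g=np.array([float(a) for a in sys.argv[1:4]]); print('tool offset mm',(R.T@(g-p)).round(1))
E
python3 q.py 594 65.5 210
```

```text
time: 0.85
ee_pos: [303.4, -599.5, 220.4]
tool_rot: [[-1.0, -0.021, -0.006], [-0.021, 1.0, 0.009], [0.006, 0.009, -1.0]]
force: [0.3, -0.3, 1.0]
gripper_width: 87.4
t 0.85 p [ 303.4 -599.5  220.4] yaw -178.8 z [-0.0057  0.0091 -0.9999] F [ 0.3 -0.3  1. ] w 87.4 q [-47.  21.   0.  -0. -70.  48.]
tool offset mm [-304.7  658.5   14.8]
```

```bash
python3 -m crank '{"offset":[[-0.0145,0.033,-0.0006],[-0.0145,0.033,-0.0006],[-0.0145,0.033,-0.0006],[-0.0145,0.033,-0.0006],[-0.0145,0.033,-0.0006],[-0.0145,0.033,-0.0006],[-0.0145,0.033,-0.0006],[-0.0145,0.033,-0.0006],[-0.0145,0.033,-0.0006],[-0.0145,0.033,-0.0006],[-0.0145,0.033,-0.0006],[-0.0145,0.033,-0.0006],[-0.0145,0.033,-0.0006],[-0.0145,0.033,-0.0006],[-0.0145,0.033,-0.0006],[-0.0145,0.033,-0.0006],[-0.0145,0.033,-0.0006],[-0.0145,0.033,-0.0006],[0,0,0],[0,0,0]],"twist":[[0,0,0],[0,0,0],[0,0,0],[0,0,0],[0,0,0],[0,0,0],[0,0,0],[0,0,0],[0,0,0],[0,0,0],[0,0,0],[0,0,0],[0,0,0],[0,0,0],[0,0,0],[0,0,0],[0,0,0],[0,0,0],[0,0,0],[0,0,0]],"jaw":[-1,-1,-1,-1,-1,-1,-1,-1,-1,-1,-1,-1,-1,-1,-1,-1,-1,-1,-1,-1]}' | head -2
python3 q.py 594 65.5 150
```

```text
time: 2.52
ee_pos: [550.2, 32.4, 228.6]
t 2.52 p [550.2  32.4 228.6] yaw -178.3 z [-0.0163  0.0166 -0.9997] F [ 0.4 -0.2 -0.5] w 87.4 q [ 23.   9. -14.  -1. -67. -21.]
tool offset mm [-46.   30.5  78.4]
```

```bash
cat >> q.py <<'E'
from scipy.spatial.transform import Rotation as Ro
T=Ro.from_euler('z',0.8,degrees=True).as_matrix()@np.diag([-1.,1,-1])
print('twist',np.round(Ro.from_matrix(R.T@T).as_rotvec(degrees=True),2))
E
python3 q.py
python3 -m crank '{"offset":[[-0.015,0.010,0.015],[-0.015,0.010,0.015],[-0.016,0.010,0.015],[0,0,0.010],[0,0,0]],"twist":[[0,0,0],[0,0,0],[0,0,0],[0,0,0],[0,0,0]],"jaw":[-1,-1,-1,-1,-1]}' | head -2
python3 q.py 594 65.5 150
```

```text
t 2.52 p [550.2  32.4 228.6] yaw -178.3 z [-0.0163  0.0166 -0.9997] F [ 0.4 -0.2 -0.5] w 87.4 q [ 23.   9. -14.  -1. -67. -21.]
twist [ 0.97 -0.91  0.87]
time: 2.93
ee_pos: [595.1, 64.4, 171.5]
t 2.93 p [595.1  64.4 171.5] yaw -178.3 z [-0.0159  0.017  -0.9997] F [-0.4 -0.1 -0.3] w 87.6 q [ 24.  16. -12.  -1. -62. -22.]
tool offset mm [ 0.7  0.8 21.5]
twist [ 0.99 -0.89  0.85]
```

```bash
python3 -m crank '{"offset":[[0,0,0],[0,0,0]],"twist":[[1.0,-0.9,0.9],[0,0,0]],"jaw":[-1,-1]}' | head -2
python3 q.py 594 65.5 99
python3 - <<'E'
from h import *
snap('top','b');snap('side','b')
im=cv2.imread('pics/b_top.png')[150:270,240:400];im2=cv2.imread('pics/b_side.png')[150:330,220:380]
cv2.imwrite('pics/b_z.png',np.hstack([cv2.resize(im,(400,300)),cv2.resize(im2,(267,300))]))
E
```

```text
time: 3.1
ee_pos: [594.1, 62.4, 170.5]
t 3.1 p [594.1  62.4 170.5] yaw -179.4 z [-0.0022 -0.0019 -1.    ] F [-0.9  0.  -1. ] w 87.6 q [ 25.  16. -14.   0. -61. -24.]
tool offset mm [-0.1  3.3 71.5]
twist [-0.11 -0.13 -0.18]
```

View pics/b_z.png

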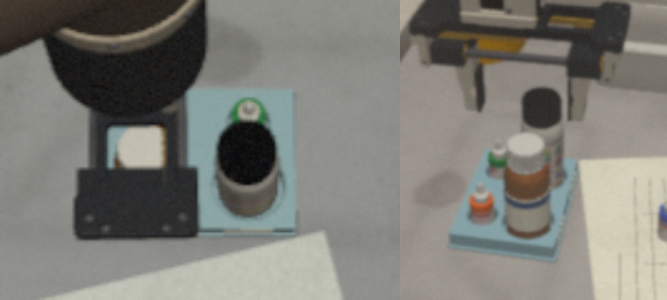

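The jaws straddle the amber cap (left panel 140,148). Descending.

```bash
python3 -m crank '{"offset":[[0,0.003,0.010],[0,0,0.012],[0,0,0.012],[0,0,0.012],[0,0,0.012],[0,0,0.006],[0,0,0]],"twist":[[0,0,0],[0,0,0],[0,0,0],[0,0,0],[0,0,0],[0,0,0],[0,0,0]],"jaw":[-1,-1,-1,-1,-1,-1,-1]}' | head -2
python3 q.py 594 65.5 99
```

```text
time: 3.78
ee_pos: [595.3, 65.0, 106.9]
t 3.78 p [595.3  65.  106.9] yaw -179.3 z [ 0.0038  0.0053 -1.    ] F [ 0.4 -0.3  0.4] w 87.7 q [ 25.  19. -18.  -0. -52. -24.]
tool offset mm [1.3 0.5 7.9]
twist [ 0.3   0.22 -0.13]
```

```bash
python3 -m crank '{"offset":[[0.001,0,0.0075],[0,0,0],[0,0,0],[0,0,0],[0,0,0],[0,0,0],[0,0,0],[0,0,0]],"twist":[[0.3,0.2,0],[0,0,0],[0,0,0],[0,0,0],[0,0,0],[0,0,0],[0,0,0],[0,0,0]],"jaw":[-1,-1,0,0.3,1,1,1,1]}' | head -2
python3 q.py 594 65.5 99
```

```text
time: 4.45
ee_pos: [595.8, 65.4, 101.4]
t 4.45 p [595.8  65.4 101.4] yaw -179.3 z [ 0.0037  0.001  -1.    ] F [ 0.2 -0.1  0.5] w 53.7 q [ 25.  20. -19.   0. -52. -24.]
tool offset mm [1.8 0.1 2.3]
twist [ 0.05  0.21 -0.1 ]
```

```bash
python3 -m crank '{"offset":[[0.001,0,0.0015],[0,0,0],[0,0,0],[0,0,0],[0,0,0],[0,0,0]],"twist":[[0,0,0],[0,0,0],[0,0,0],[0,0,0],[0,0,0],[0,0,0]],"jaw":[1,1,1,1,1,1]}' | head -2
python3 q.py
```

```text
time: 4.95
ee_pos: [594.9, 65.5, 100.2]
t 4.95 p [594.9  65.5 100.2] yaw -179.3 z [ 0.0046  0.0013 -1.    ] F [ 0.5 -0.1 -1. ] w 38.5 q [ 25.  20. -19.   0. -51. -24.]
twist [ 0.07  0.26 -0.09]
```

```bash
python3 -m crank '{"offset":[[0,0,-0.005],[0,0,-0.010],[0,0,-0.012],[0,0,-0.014],[0,0,-0.014],[0,0,-0.012],[0,0,0],[0.002,0.008,0],[0.004,0.015,0],[0.004,0.016,0],[0.004,0.016,0],[0.004,0.016,0],[0.004,0.016,0],[0.004,0.016,0],[0.004,0.016,0]],"twist":[[0,0,0],[0,0,0],[0,0,0],[0,0,0],[0,0,0],[0,0,0],[0,0,0],[0,0,0],[0,0,0],[0,0,0],[0,0,0],[0,0,0],[0,0,0],[0,0,0],[0,0,0]],"jaw":[1,1,1,1,1,1,1,1,1,1,1,1,1,1,1]}' | head -2
python3 q.py 527 323 160
```

```text
time: 6.2
ee_pos: [558.3, 187.4, 170.3]
t 6.2 p [558.3 187.4 170.3] yaw -179.7 z [-1.4e-03 -2.0e-04 -1.0e+00] F [ 0.7  1.1 -1.5] w 38.3 q [ 38.  15. -15.  -0. -60. -37.]
tool offset mm [ 30.5 135.8  10.3]
twist [-0.01 -0.08 -0.46]
```

```bash
python3 -m crank '{"offset":[[0.004,0.016,0],[0.004,0.016,0],[0.004,0.016,0],[0.004,0.016,0],[0.004,0.016,0],[0.004,0.016,0],[0.003,0.012,0],[0.002,0.008,0.005],[0,0,0.01],[0,0,0.01],[0,0,0]],"twist":[[0,0,0],[0,0,0],[0,0,0],[0,0,0],[0,0,0],[0,0,0],[0,0,0],[0,0,0],[0,0,0],[0,0,0],[0,0,0]],"jaw":[1,1,1,1,1,1,1,1,1,1,1]}' | head -2
python3 q.py 527 323 97.2;python3 - <<'E'
from h import *
snap('top','c');snap('side','c')
im=cv2.imread('pics/c_top.png')[150:360,100:380];im2=cv2.imread('pics/c_side.png')[180:480,220:480]
cv2.imwrite('pics/c_z.png',np.hstack([cv2.resize(im,(420,315)),cv2.resize(im2,(273,315))]))
E
```

```text
time: 7.12
ee_pos: [519.6, 313.3, 136.3]
t 7.12 p [519.6 313.3 136.3] yaw -179.5 z [-0.0096 -0.0045 -0.9999] F [ 0.1 -0.4 -1.2] w 38.6 q [ 49.  19. -15.  -0. -57. -49.]
tool offset mm [-7.9  9.8 38.9]
twist [-0.25 -0.56 -0.27]
```

View pics/c_z.png

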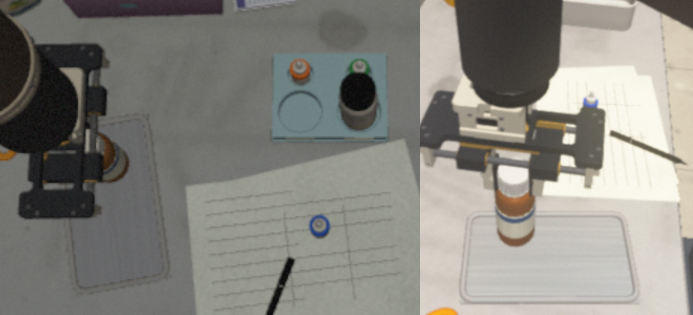

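Both views show the jar held upright above the tray. Lowering.

```bash
python3 -m crank '{"offset":[[-0.004,0.006,0.008],[0,0,0.010],[0,0,0.009],[0,0,0.004],[0,0,0]],"twist":[[-0.2,-0.6,0],[0,0,0],[0,0,0],[0,0,0],[0,0,0]],"jaw":[1,1,1,1,1]}' | head -2
python3 q.py 524 320 97.2
```

```text
time: 7.63
ee_pos: [526.0, 317.0, 106.1]
t 7.63 p [526.  317.  106.1] yaw -179.7 z [ 3.5e-03  3.0e-04 -1.0e+00] F [-0.5 -0.2 -1.4] w 38.4 q [ 49.  21. -16.   0. -53. -49.]
tool offset mm [2.  3.  8.9]
twist [ 0.01  0.2  -0.46]
```

```bash
python3 -m crank '{"offset":[[0,0,0.004],[0,0,0.003],[0,0,0.002],[0,0,0.001],[0,0,0]],"twist":[[0,0.2,0],[0,0,0],[0,0,0],[0,0,0],[0,0,0]],"jaw":[1,1,1,1,1]}' | head -2
python3 q.py 524 320 97.2
```

```text
time: 8.05
ee_pos: [526.9, 316.7, 97.5]
t 8.05 p [526.9 316.7  97.5] yaw -179.6 z [ 1.2e-03  7.0e-04 -1.0e+00] F [-0.3  0.4 -0.9] w 38.3 q [ 49.  21. -17.   0. -52. -49.]
tool offset mm [2.9 3.4 0.3]
twist [ 0.04  0.07 -0.45]
```

```bash
for i in 1 2; do python3 -m crank '{"offset":[[0,0,0.0012],[0,0,0]],"twist":[[0,0,0],[0,0,0]],"jaw":[1,1]}' | head -4; done
```

```text
time: 8.22
ee_pos: [527.5, 317.1, 97.3]
tool_rot: [[-1.0, -0.007, 0.003], [-0.007, 1.0, 0.002], [-0.003, 0.002, -1.0]]
force: [-0.7, 0.9, -1.2]
time: 8.38
ee_pos: [528.1, 317.5, 97.3]
tool_rot: [[-1.0, -0.007, 0.004], [-0.007, 1.0, 0.003], [-0.004, 0.003, -1.0]]
force: [0.8, 0.4, -1.5]
```

```bash
python3 -m crank '{"offset":[[0,0,0.003],[0,0,0]],"twist":[[0,0,0],[0,0,0]],"jaw":[1,1]}' | head -4; python3 q.py
```

```text
time: 8.55
ee_pos: [529.7, 318.5, 97.6]
tool_rot: [[-1.0, -0.009, 0.008], [-0.009, 1.0, 0.005], [-0.008, 0.005, -1.0]]
force: [0.5, -0.3, -1.4]
t 8.55 p [529.7 318.5  97.6] yaw -179.5 z [ 0.0083  0.0047 -1.    ] F [ 0.5 -0.3 -1.4] w 38.2 q [ 49.  21. -17.   0. -52. -49.]
twist [ 0.27  0.48 -0.31]
```

Run:
```python
from h import *
im,d=snap('side','d')
cv2.imwrite('pics/d_z.png',cv2.resize(im[280:480,240:440,::-1],(600,600),interpolation=cv2.INTER_CUBIC))
```

```text
(no output)
```

View pics/d_z.png

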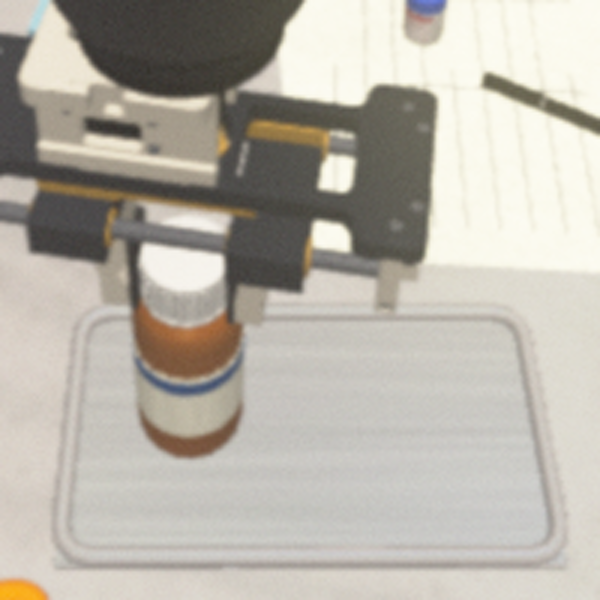

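Run:
```python
from h import *
print(ray('side',303.3,432.3,3), ray('side',303.3,432.3,8)); z=np.load('d_side.npz');P=pts('side',z['d']);print(P[425:438:1,303].round(0).tolist())
```

```text
[523.89167233 339.34248043   3.        ] [523.25541463 341.94255972   8.        ]
[[524.0, 341.0, 25.0], [524.0, 340.0, 21.0], [524.0, 341.0, 20.0], [524.0, 340.0, 16.0], [524.0, 341.0, 15.0], [524.0, 341.0, 12.0], [524.0, 340.0, 8.0], [524.0, 341.0, 6.0], [524.0, 341.0, 4.0], [524.0, 342.0, 3.0], [523.0, 343.0, 3.0], [523.0, 344.0, 2.0], [523.0, 345.0, 2.0]]
```

The jar's base touches the tray floor: side pixel (303,432), depth continuous at z of about 3. Releasing it.

```bash
python3 -m crank '{"offset":[[0.001,-0.001,-0.0005],[0,0,0],[0,0,0],[0,0,0],[0,0,0],[0,0,0]],"twist":[[0.2,0.4,0],[0,0,0],[0,0,0],[0,0,0],[0,0,0],[0,0,0]],"jaw":[1,0.3,0,-0.4,-0.6,-0.6]}' | head -4; python3 q.py
```

```text
time: 9.1
ee_pos: [528.1, 317.1, 95.9]
tool_rot: [[-1.0, -0.008, -0.001], [-0.008, 1.0, -0.0], [0.001, -0.0, -1.0]]
force: [-0.4, 0.6, 0.9]
t 9.1 p [528.1 317.1  95.9] yaw -179.5 z [-1.3e-03 -2.0e-04 -1.0e+00] F [-0.4  0.6  0.9] w 58.3 q [ 49.  21. -16.  -0. -52. -49.]
twist [-0.01 -0.08 -0.34]
```

```bash
python3 -m crank '{"offset":[[0,0,0],[0,0,0],[0,0,-0.008],[0,0,-0.012],[0,0,-0.016],[0,0,-0.02],[0,0,-0.02],[0,0,-0.02],[0,0,-0.008],[-0.003,-0.015,0],[-0.005,-0.03,0],[-0.006,-0.03,0],[-0.006,-0.03,0],[-0.006,-0.03,0],[-0.006,-0.03,0],[-0.006,-0.03,0],[-0.006,-0.03,0],[-0.006,-0.03,0],[-0.006,-0.03,0],[-0.004,-0.02,0]],"twist":[[0,0,0],[0,0,0],[0,0,0],[0,0,0],[0,0,0],[0,0,0],[0,0,0],[0,0,0],[0,0,0],[0,0,0],[0,0,0],[0,0,0],[0,0,0],[0,0,0],[0,0,0],[0,0,0],[0,0,0],[0,0,0],[0,0,0],[0,0,0]],"jaw":[-0.8,-0.8,-1,-1,-1,-1,-1,-1,-1,-1,-1,-1,-1,-1,-1,-1,-1,-1,-1,-1]}' | head -2; python3 q.py 591 -11 160
```

```text
time: 10.77
ee_pos: [589.0, -1.8, 204.5]
t 10.77 p [589.   -1.8 204.5] yaw -179.1 z [-4.7e-03 -6.0e-04 -1.0e+00] F [0.8 0.  1.2] w 88.0 q [ 19.  14. -12.  -0. -65. -18.]
tool offset mm [-2.1 -9.2 44.5]
twist [-0.03 -0.27  0.08]
```

```bash
python3 -m crank '{"offset":[[-0.002,-0.004,0.01],[0,0,0.016],[0,0,0.012],[0,0,0]],"twist":[[0,-0.3,0],[0,0,0],[0,0,0],[0,0,0]],"jaw":[-1,-1,-1,-1]}' | head -2; python3 q.py 591 -11 82;  python3 - <<'E'
from h import *
snap('top','e');snap('side','e')
im=cv2.imread('pics/e_top.png')[150:360,140:420];im2=cv2.imread('pics/e_side.png')[140:440,220:480]
cv2.imwrite('pics/e_z.png',np.hstack([cv2.resize(im,(420,315)),cv2.resize(im2,(273,315))]))
E
```

```text
time: 11.1
ee_pos: [589.7, -14.6, 164.0]
t 11.1 p [589.7 -14.6 164. ] yaw -179.6 z [-5.e-04 -8.e-04 -1.e+00] F [-0.6  0.2 -0.1] w 87.8 q [ 18.  15. -15.   0. -59. -17.]
tool offset mm [-1.3  3.6 82. ]
twist [-0.05 -0.03 -0.4 ]
```

View pics/e_z.png

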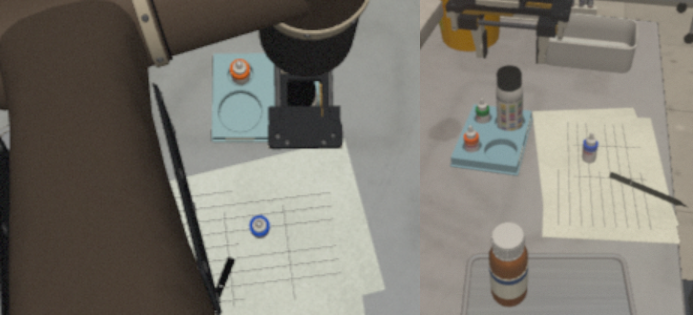

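The amber jar stands upright on the tray (right panel 508,265) and the jaws straddle the strip jar. Descending.

```bash
python3 -m crank '{"offset":[[-0.001,0.0035,0.008],[0,0,0.012],[0,0,0.012],[0,0,0.012],[0,0,0.012],[0,0,0.010],[0,0,0.006],[0,0,0]],"twist":[[0,0,0],[0,0,0],[0,0,0],[0,0,0],[0,0,0],[0,0,0],[0,0,0],[0,0,0]],"jaw":[-1,-1,-1,-1,-1,-1,-1,-1]}' | head -2; python3 q.py 591 -11 82
```

```text
time: 11.87
ee_pos: [596.1, -6.7, 95.0]
t 11.87 p [596.1  -6.7  95. ] yaw -179.3 z [ 0.0119  0.0013 -0.9999] F [ 0.2 -0.  -0.3] w 87.4 q [ 18.  19. -20.   0. -50. -18.]
tool offset mm [ 5.3 -4.3 13. ]
twist [ 0.07  0.68 -0.08]
```

```bash
python3 -m crank '{"offset":[[0.005,-0.004,0.007],[0,0,0.005],[0,0,0],[0,0,0],[0,0,0],[0,0,0]],"twist":[[0,0.7,0],[0,0,0],[0,0,0],[0,0,0],[0,0,0],[0,0,0]],"jaw":[-1,-1,-1,0,0,0.5]}' | head -2; python3 q.py 591 -11 82
```

```text
time: 12.37
ee_pos: [592.0, -10.7, 83.5]
t 12.37 p [592.  -10.7  83.5] yaw -179.2 z [ 8.0e-04  1.4e-03 -1.0e+00] F [0.9 0.3 0.6] w 72.9 q [ 18.  20. -20.  -0. -49. -17.]
tool offset mm [ 1.  -0.3  1.5]
twist [ 0.08  0.05 -0.04]
```

```bash
python3 -m crank '{"offset":[[0,0,0.001],[0,0,0],[0,0,0],[0,0,0],[0,0,0],[0,0,0],[0,0,0]],"twist":[[0,0,0],[0,0,0],[0,0,0],[0,0,0],[0,0,0],[0,0,0],[0,0,0]],"jaw":[1,1,1,1,1,1,1]}' | head -2; python3 q.py 591 -11 82
```

```text
time: 12.95
ee_pos: [592.5, -10.5, 83.5]
t 12.95 p [592.5 -10.5  83.5] yaw -179.2 z [ 0.0027  0.0019 -1.    ] F [-0.2 -0.6 -1. ] w 47.6 q [ 18.  20. -20.  -0. -49. -17.]
tool offset mm [ 1.6 -0.4  1.5]
twist [ 0.11  0.16 -0.04]
```

```bash
python3 -m crank '{"offset":[[0,0,-0.005],[0,0,-0.010],[0,0,-0.012],[0,0,-0.014],[0,0,-0.014],[0,0,-0.012],[0,0,0],[0.004,0.008,0],[0.009,0.016,0],[0.009,0.016,0],[0.009,0.016,0],[0.009,0.016,0],[0.009,0.016,0],[0.009,0.016,0],[0.009,0.016,0],[0.009,0.016,0],[0.009,0.016,0],[0.009,0.016,0],[0.009,0.016,0],[0.009,0.016,0]],"twist":[[0,0,0],[0,0,0],[0,0,0],[0,0,0],[0,0,0],[0,0,0],[0,0,0],[0,0,0],[0,0,0],[0,0,0],[0,0,0],[0,0,0],[0,0,0],[0,0,0],[0,0,0],[0,0,0],[0,0,0],[0,0,0],[0,0,0],[0,0,0]],"jaw":[1,1,1,1,1,1,1,1,1,1,1,1,1,1,1,1,1,1,1,1]}' | head -2
python3 q.py 419 305 130
```

```text
time: 14.62
ee_pos: [468.0, 195.6, 154.8]
t 14.62 p [468.  195.6 154.8] yaw -179.6 z [-7.e-04  5.e-04 -1.e+00] F [-0.6 -0.1 -0.2] w 47.8 q [ 45.   8. -26.  -0. -56. -44.]
tool offset mm [ 48.1 109.7  24.9]
twist [ 0.03 -0.04 -0.38]
```

```bash
python3 -m crank '{"offset":[[0.008,0.016,0],[0.008,0.016,0],[0.008,0.016,0],[0.008,0.016,0],[0.008,0.016,0.004],[0.005,0.012,0.008],[0,0,0.01],[0,0,0.01],[0,0,0]],"twist":[[0,0,0],[0,0,0],[0,0,0],[0,0,0],[0,0,0],[0,0,0],[0,0,0],[0,0,0],[0,0,0]],"jaw":[1,1,1,1,1,1,1,1,1]}' | head -2
python3 q.py 419 305 81;  python3 - <<'E'
from h import *
snap('top','f');snap('side','f')
im=cv2.imread('pics/f_top.png')[150:360,100:380];im2=cv2.imread('pics/f_side.png')[180:480,220:480]
cv2.imwrite('pics/f_z.png',np.hstack([cv2.resize(im,(420,315)),cv2.resize(im2,(273,315))]))
E
```

```text
time: 15.37
ee_pos: [412.8, 294.7, 119.7]
t 15.37 p [412.8 294.7 119.7] yaw -179.3 z [-3.e-03  5.e-04 -1.e+00] F [-0.  -0.  -0.2] w 47.8 q [ 58.  11. -28.  -0. -51. -57.]
tool offset mm [-6.5 10.2 38.7]
twist [ 0.03 -0.17 -0.1 ]
```

View pics/f_z.png

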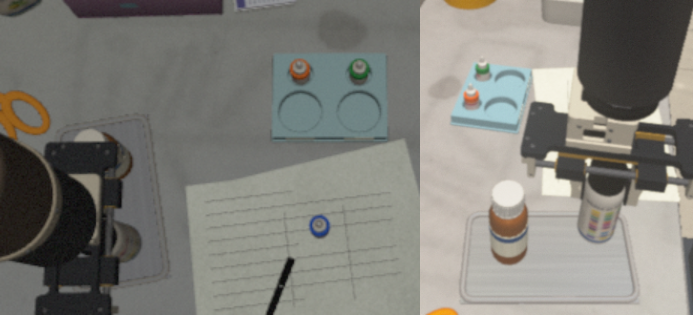

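The strip jar is held upright over the free end of the tray (right panel 600,210), and the caddy is now in plain view. Lowering.

```bash
python3 -m crank '{"offset":[[-0.005,0.008,0.006],[0,0,0.010],[0,0,0.008],[0,0,0.006],[0,0,0]],"twist":[[0,0,0],[0,0,0],[0,0,0],[0,0,0],[0,0,0]],"jaw":[1,1,1,1,1]}' | head -2
python3 q.py 419 305 80.5
```

```text
time: 15.88
ee_pos: [420.3, 303.4, 89.9]
t 15.88 p [420.3 303.4  89.9] yaw -179.4 z [ 1.0e-04  3.6e-03 -1.0e+00] F [-0.2 -0.2 -0.8] w 47.5 q [ 57.  14. -29.  -0. -47. -57.]
tool offset mm [1.3 1.6 9.4]
twist [ 0.21  0.01 -0.22]
```

Run:
```python
from h import *
z=np.load('f_top.npz');im=z['im'];d=z['d'];P=pts('top',d);H=cv2.cvtColor(im,cv2.COLOR_RGB2HSV).astype(int)
cv2.imwrite('pics/f_cad.png',cv2.resize(im[175:255,270:370,::-1],(800,600)[0:2] if 0 else (700,560),interpolation=cv2.INTER_CUBIC))
def circ(mask,zz,lab):
    cs,_=cv2.findContours(mask.astype(np.uint8),cv2.RETR_EXTERNAL,cv2.CHAIN_APPROX_NONE);cc=max(cs,key=cv2.contourArea)
    e=cv2.fitEllipse(cc);print(lab,np.round(e[0],1),np.round(e[1],1),'world',ray('top',*e[0],zz)[:2].round(1))
for lab,m in(('orange',(H[...,0]<15)&(H[...,1]>110)),('green',(H[...,0]>50)&(H[...,0]<85)&(H[...,1]>80))):
    r=np.zeros((480,640),bool);r[180:210,285:360]=1;circ(m&r,47,lab)
    q=P[m&r&(P[...,2]>38)];print(q.mean(0).round(1))
r=np.zeros((480,640),bool);r[180:205,285:360]=1
for a,b in((285,320),(320,360)):
    r=np.zeros((480,640),bool);r[180:210,a:b]=1;q=P[r&(P[...,2]>55)&(P[...,2]<80)];print('cap',len(q),np.median(q,axis=0).round(1))
# caddy top extents by depth
r=np.zeros((480,640),bool);r[175:250,270:370]=1;m=r&(P[...,2]>15)&(P[...,2]<28);q=P[m];print(np.percentile(q,[1,99],axis=0).round(1))
```

```text
orange [299.3 195.5] [11.6 12.9] world [646.4  65.3]
[644.5  65.8  44.5]
green [339.  195.5] [12.8 13.2] world [646.  -14.4]
[640.8 -13.5  60. ]
cap 26 [646.5  65.3  59.4]
cap 22 [646.3 -13.9  60.6]
[[558.1 -49.5  15.9]
 [677.  102.1  26.4]]
```

View pics/f_cad.png

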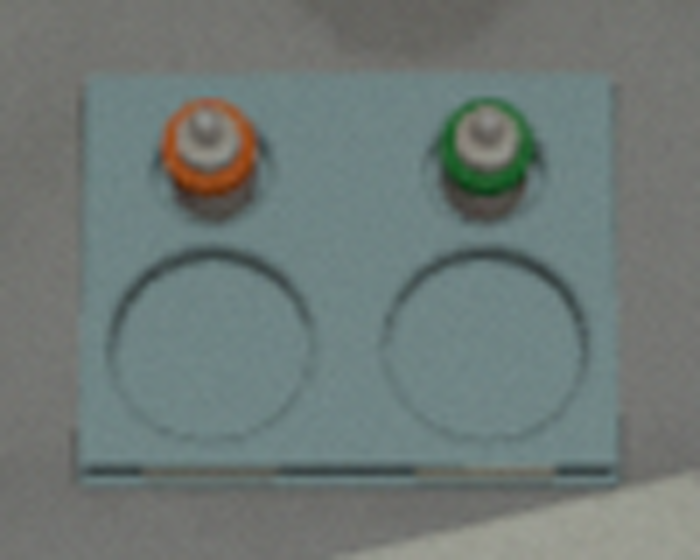

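The zoomed picture shows both front pockets empty, at (212,344) and (485,344) in zoom pixels, with orange and green upright behind. I'll work out the pockets and finish placing the strip jar.

```bash
python3 - <<'E'
from h import *
for u,v in((299.8,223.7),(338.9,223.7)): print(ray('top',u,v,22).round(1))
E
python3 -m crank '{"offset":[[0.001,0.001,0.004],[0,0,0.003],[0,0,0.002],[0,0,0.001],[0,0,0]],"twist":[[0.2,0,0],[0,0,0],[0,0,0],[0,0,0],[0,0,0]],"jaw":[1,1,1,1,1]}' | head -2
python3 q.py 419 305 80.5
```

```text
[594.4  65.1  22. ]
[594.1 -14.3  22. ]
time: 16.3
ee_pos: [420.2, 304.5, 80.5]
t 16.3 p [420.2 304.5  80.5] yaw -179.4 z [ 1.7e-03 -5.0e-04 -1.0e+00] F [0.3 0.7 0.1] w 47.7 q [ 58.  14. -30.   0. -46. -57.]
tool offset mm [1.2 0.5 0. ]
twist [-0.03  0.1  -0.18]
```

```bash
python3 -m crank '{"offset":[[0,0,0.001],[0,0,0]],"twist":[[0,0,0],[0,0,0]],"jaw":[1,1]}' | head -2
python3 q.py
python3 - <<'E'
from h import *
im,d=snap('side','g');P=pts('side',d)
cv2.imwrite('pics/g_z.png',cv2.resize(im[280:480,290:490,::-1],(600,600),interpolation=cv2.INTER_CUBIC))
H=cv2.cvtColor(im,cv2.COLOR_RGB2HSV)
for u in(392,395,398): print(P[405:428:2,u].round(0).tolist())
E
```

```text
time: 16.47
ee_pos: [420.7, 305.1, 80.4]
t 16.47 p [420.7 305.1  80.4] yaw -179.3 z [ 3.1e-03  9.0e-04 -1.0e+00] F [-0.1  0.3  0.1] w 47.7 q [ 58.  14. -30.   0. -46. -57.]
twist [ 0.05  0.18 -0.15]
[[409.0, 323.0, 79.0], [409.0, 324.0, 76.0], [408.0, 322.0, 69.0], [407.0, 322.0, 63.0], [407.0, 321.0, 57.0], [406.0, 321.0, 52.0], [406.0, 319.0, 45.0], [405.0, 318.0, 38.0], [448.0, 649.0, 599.0], [404.0, 316.0, 25.0], [403.0, 316.0, 18.0], [402.0, 313.0, 9.0]]
[[405.0, 321.0, 77.0], [404.0, 320.0, 70.0], [404.0, 319.0, 64.0], [403.0, 318.0, 58.0], [403.0, 317.0, 51.0], [402.0, 314.0, 42.0], [401.0, 313.0, 35.0], [400.0, 310.0, 26.0], [399.0, 308.0, 17.0], [398.0, 302.0, 2.0], [398.0, 305.0, 2.0], [397.0, 308.0, 1.0]]
[[401.0, 315.0, 68.0], [400.0, 314.0, 61.0], [399.0, 310.0, 52.0], [398.0, 307.0, 41.0], [394.0, 286.0, 1.0], [394.0, 290.0, 4.0], [394.0, 293.0, 2.0], [394.0, 296.0, 2.0], [394.0, 300.0, 4.0], [393.0, 301.0, 1.0], [393.0, 305.0, 2.0], [393.0, 307.0, 1.0]]
```

View pics/g_z.png

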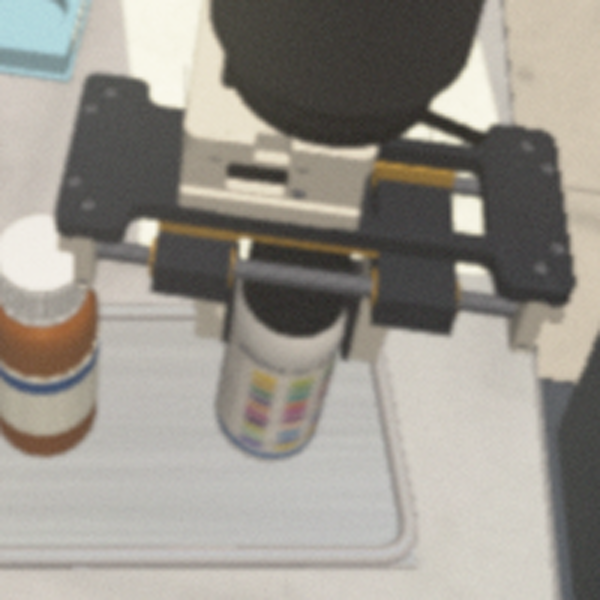

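The base sits on the tray floor (zoom 265,455) and z has stopped dropping. Releasing and going straight up.

```bash
python3 -m crank '{"offset":[[0.0005,0,-0.0005],[0,0,0],[0,0,0],[0,0,0],[0,0,0],[0,0,0],[0,0,0],[0,0,0],[0,0,-0.006],[0,0,-0.01],[0,0,-0.015],[0,0,-0.02],[0,0,-0.02],[0,0,-0.02],[0,0,-0.01],[0,0,0]],"twist":[[0,0.1,0],[0,0,0],[0,0,0],[0,0,0],[0,0,0],[0,0,0],[0,0,0],[0,0,0],[0,0,0],[0,0,0],[0,0,0],[0,0,0],[0,0,0],[0,0,0],[0,0,0],[0,0,0]],"jaw":[1,0.3,0,-0.4,-0.6,-0.7,-0.7,-0.7,-0.7,-0.7,-0.7,-0.7,-0.7,-0.7,-0.7,-0.7]}' | head -2; python3 q.py 646.5 65.3 110;python3 - <<'E'
from h import *
im,d=snap('side','g2')
cv2.imwrite('pics/g2_z.png',cv2.resize(im[180:480,220:520,::-1],(500,500)))
E
```

```text
time: 17.85
ee_pos: [419.8, 304.2, 190.9]
t 17.85 p [419.8 304.2 190.9] yaw -179.3 z [ 1.3e-03  2.0e-04 -1.0e+00] F [-0.3  0.5 -0.5] w 74.5 q [ 58.   7. -22.   0. -61. -57.]
tool offset mm [-223.9 -241.5   81.2]
twist [ 0.01  0.07 -0.15]
```

View pics/g2_z.png

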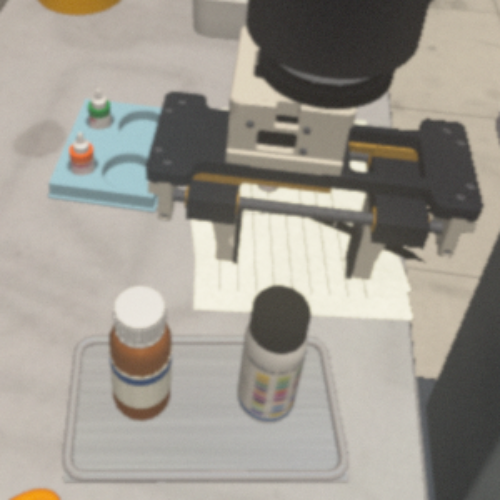

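Both jars stand upright on the tray. Moving to the orange-ringed bottle.

```bash
python3 -m crank '{"offset":[[-0.008,-0.008,0],[-0.015,-0.016,0],[-0.015,-0.016,0],[-0.015,-0.016,0],[-0.015,-0.016,0],[-0.015,-0.016,0],[-0.015,-0.016,0],[-0.015,-0.016,0],[-0.015,-0.016,0],[-0.015,-0.016,0],[-0.015,-0.016,0],[-0.015,-0.016,0.004],[-0.015,-0.016,0.008],[-0.015,-0.016,0.010],[-0.008,-0.008,0.010],[0,0,0.010],[0,0,0.010],[0,0,0]],"twist":[[0,0,0],[0,0,0],[0,0,0],[0,0,0],[0,0,0],[0,0,0],[0,0,0],[0,0,0],[0,0,0],[0,0,0],[0,0,0],[0,0,0],[0,0,0],[0,0,0],[0,0,0],[0,0,0],[0,0,0],[0,0,0]],"jaw":[-0.3,-0.3,-0.3,-0.3,-0.3,-0.3,-0.3,-0.3,-0.3,-0.3,-0.3,-0.3,-0.3,-0.3,-0.3,-0.3,-0.3,-0.3]}' | head -2; python3 q.py 646.5 65.3 100
```

```text
time: 19.4
ee_pos: [637.3, 59.0, 117.5]
t 19.4 p [637.3  59.  117.5] yaw -179.4 z [-0.0224 -0.0105 -0.9997] F [-1.4 -0.8  0.5] w 56.9 q [ 23.  23. -11.   0. -58. -22.]
tool offset mm [-9.7  6.4 17.3]
twist [-0.58 -1.29 -0.16]
```

```bash
python3 -m crank '{"offset":[[-0.007,0.004,0.008],[0,0,0.008],[0,0,0]],"twist":[[-0.6,-1.3,0],[0,0,0],[0,0,0]],"jaw":[-0.3,-0.3,-0.3]}' | head -2; python3 q.py 646.5 65.3 36;  python3 - <<'E'
from h import *
snap('top','i');snap('side','i')
im=cv2.imread('pics/i_top.png')[150:270,240:400];im2=cv2.imread('pics/i_side.png')[170:350,200:360]
cv2.imwrite('pics/i_z.png',np.hstack([cv2.resize(im,(400,300)),cv2.resize(im2,(267,300))]))
E
```

```text
time: 19.65
ee_pos: [642.0, 64.3, 99.5]
t 19.65 p [642.   64.3  99.5] yaw -179.3 z [-2.1e-03 -4.0e-04 -1.0e+00] F [-0.7  0.7  0.4] w 57.1 q [ 23.  24. -12.  -0. -54. -22.]
tool offset mm [-4.7  1.  63.5]
twist [-0.02 -0.12 -0.05]
```

View pics/i_z.png

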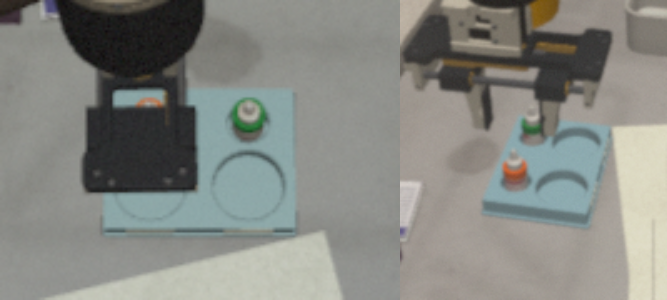

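```bash
python3 -m crank '{"offset":[[-0.004,0,0.006],[0,0,0.01],[0,0,0.012],[0,0,0.012],[0,0,0.01],[0,0,0.005],[0,0,0]],"twist":[[0,-0.1,0],[0,0,0],[0,0,0],[0,0,0],[0,0,0],[0,0,0],[0,0,0]],"jaw":[-0.3,-0.3,-0.3,-0.3,-0.3,-0.3,-0.3]}' | head -2; python3 q.py 646.5 65.3 36.5
```

```text
time: 20.33
ee_pos: [648.0, 65.9, 42.9]
t 20.33 p [648.   65.9  42.9] yaw -179.1 z [ 4.4e-03  7.0e-04 -1.0e+00] F [-0.1 -1.1  0.5] w 56.9 q [ 23.  27. -15.   0. -47. -22.]
tool offset mm [ 1.6 -0.6  6.4]
twist [0.04 0.25 0.08]
```

```bash
python3 -m crank '{"offset":[[0.0015,-0.0005,0.006],[0,0,0.001],[0,0,0]],"twist":[[0,0.2,0],[0,0,0],[0,0,0]],"jaw":[-0.3,-0.3,-0.3]}' | head -2; python3 q.py 646.5 65.3 36.5
```

```text
time: 20.58
ee_pos: [646.4, 65.1, 34.7]
t 20.58 p [646.4  65.1  34.7] yaw -179.1 z [-3.e-04  1.e-04 -1.e+00] F [ 0.5 -0.2  0.3] w 56.9 q [ 23.  28. -15.  -0. -47. -22.]
tool offset mm [-0.1  0.2 -1.8]
twist [ 0.01 -0.02  0.08]
```

```bash
python3 -m crank '{"offset":[[0,0,-0.0015],[0,0,0],[0,0,0],[0,0,0],[0,0,0],[0,0,0],[0,0,0],[0,0,0]],"twist":[[0,0,0],[0,0,0],[0,0,0],[0,0,0],[0,0,0],[0,0,0],[0,0,0],[0,0,0]],"jaw":[-0.3,0.2,0.4,1,1,1,1,1]}' | head -2; python3 q.py 646.5 65.3 36.5
```

```text
time: 21.25
ee_pos: [647.8, 65.6, 38.7]
t 21.25 p [647.8  65.6  38.7] yaw -179.1 z [ 0.0034  0.0014 -1.    ] F [-0.8 -0.1  0. ] w 24.7 q [ 23.  28. -15.   0. -47. -22.]
tool offset mm [ 1.3 -0.2  2.2]
twist [0.08 0.2  0.09]
```

```bash
python3 -m crank '{"offset":[[0.001,0,0.0012],[0,0,0]],"twist":[[0,0,0],[0,0,0]],"jaw":[0.5,0.5]}' | head -2; python3 q.py 646.5 65.3 36.5;python3 - <<'E'
from h import *
im,d=snap('side','j')
cv2.imwrite('pics/j_z.png',cv2.resize(im[200:320,220:340,::-1],(600,600),interpolation=cv2.INTER_CUBIC))
E
```

```text
time: 21.42
ee_pos: [647.9, 65.7, 38.6]
t 21.42 p [647.9  65.7  38.6] yaw -179.1 z [ 0.0059  0.0016 -1.    ] F [-0.9 -0.4  0. ] w 24.8 q [ 23.  28. -15.   0. -47. -22.]
tool offset mm [ 1.4 -0.4  2.1]
twist [0.09 0.34 0.12]
```

View pics/j_z.png

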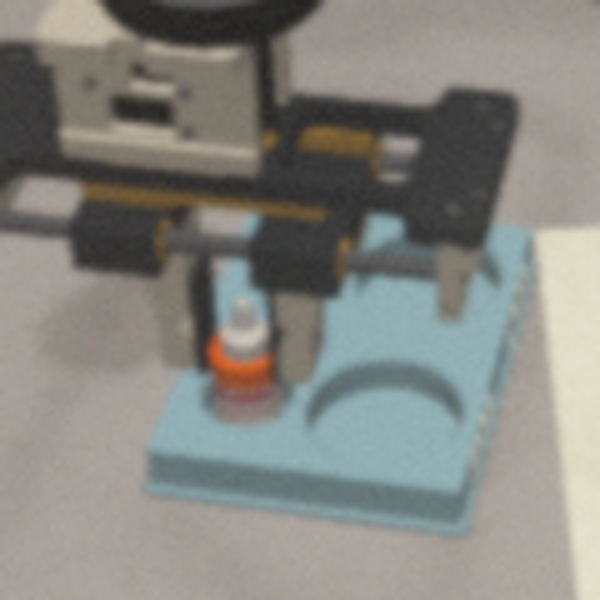

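The fingers are around the shoulder but at 24.8 mm opening and 2 mm too high. I'll reopen slightly, correct the height and close again.

```bash
python3 -m crank '{"offset":[[0,0,0],[0,0,0],[0.001,0,0.002],[0,0,0.0015],[0,0,0]],"twist":[[0,0,0],[0,0,0],[0,0.3,0],[0,0,0],[0,0,0]],"jaw":[0,0,0,0,0]}' | head -2; python3 q.py 646.5 65.3 36.5
```

```text
time: 21.88
ee_pos: [646.2, 65.7, 34.1]
t 21.88 p [646.2  65.7  34.1] yaw -179.1 z [-0.0011  0.0015 -1.    ] F [-0.4 -1.1 -0.7] w 43.3 q [ 23.  28. -15.  -0. -47. -22.]
tool offset mm [-0.3 -0.4 -2.4]
twist [ 0.09 -0.06  0.11]
```

```bash
python3 -m crank '{"offset":[[0,0,-0.002],[0,0,0],[0,0,0]],"twist":[[0,0,0],[0,0,0],[0,0,0]],"jaw":[0,0,0]}' | head -2;python3 -m crank '{"offset":[[0,0,0],[0,0,0]],"twist":[[0,0,0],[0,0,0]],"jaw":[0,0]}' | head -2; python3 q.py 646.5 65.3 36.5
```

```text
time: 22.13
ee_pos: [645.9, 65.5, 35.6]
time: 22.3
ee_pos: [645.9, 65.5, 35.7]
t 22.3 p [645.9  65.5  35.7] yaw -179.1 z [-0.0021  0.0011 -1.    ] F [0.2 0.1 0.2] w 43.5 q [ 23.  28. -15.  -0. -47. -22.]
tool offset mm [-0.6 -0.3 -0.8]
twist [ 0.07 -0.12  0.1 ]
```

Steady at 35.7, which puts the grasp 48.7 above the underside. Closing.

```bash
python3 -m crank '{"offset":[[0,0,0],[0,0,0],[0,0,0],[0,0,0],[0,0,0]],"twist":[[0,0,0],[0,0,0],[0,0,0],[0,0,0],[0,0,0]],"jaw":[0.4,0.5,1,1,1]}' | head -2; python3 q.py 646.5 65.3 36.5
python3 -m crank '{"offset":[[0,0,0],[0,0,0],[0,0,0],[0,0,0],[0,0,0]],"twist":[[0,0,0],[0,0,0],[0,0,0],[0,0,0],[0,0,0]],"jaw":[1,1,1,1,1]}' | head -2; python3 q.py 646.5 65.3 36.5
```

```text
time: 22.72
ee_pos: [646.1, 65.6, 35.9]
t 22.72 p [646.1  65.6  35.9] yaw -179.1 z [-0.0016  0.0013 -1.    ] F [ 0.3 -0.1 -0.6] w 25.1 q [ 23.  28. -15.  -0. -47. -22.]
tool offset mm [-0.4 -0.3 -0.6]
twist [ 0.08 -0.09  0.1 ]
time: 23.13
ee_pos: [646.1, 65.6, 35.9]
t 23.13 p [646.1  65.6  35.9] yaw -179.1 z [-0.0017  0.0013 -1.    ] F [0.4 0.2 0.1] w 24.7 q [ 23.  28. -15.  -0. -47. -22.]
tool offset mm [-0.4 -0.3 -0.6]
twist [ 0.08 -0.09  0.11]
```

The grip settled at 24.7 mm on the upper body just under the cap, level and firm. Lifting.

```bash
python3 -m crank '{"offset":[[0,0,-0.004],[0,0,-0.006],[0,0,-0.008],[0,0,-0.012],[0,0,-0.015],[0,0,-0.015],[0,0,-0.015],[0,0,-0.015],[0,0,-0.01],[0,0,0]],"twist":[[0,0,0],[0,0,0],[0,0,0],[0,0,0],[0,0,0],[0,0,0],[0,0,0],[0,0,0],[0,0,0],[0,0,0]],"jaw":[1,1,1,1,1,1,1,1,1,1]}' | head -2; python3 q.py 465 -311 145;python3 - <<'E'
from h import *
im,d=snap('side','k')
cv2.imwrite('pics/k_z.png',cv2.resize(im[120:320,200:400,::-1],(500,500),interpolation=cv2.INTER_CUBIC))
E
```

```text
time: 23.97
ee_pos: [646.2, 65.1, 146.0]
t 23.97 p [646.2  65.1 146. ] yaw -179.1 z [-5.0e-04  1.2e-03 -1.0e+00] F [ 0.3  0.8 -0. ] w 25.2 q [ 23.  22.  -9.  -0. -60. -22.]
tool offset mm [ 187.1 -373.2    0.6]
twist [ 0.07 -0.03  0.12]
```

View pics/k_z.png

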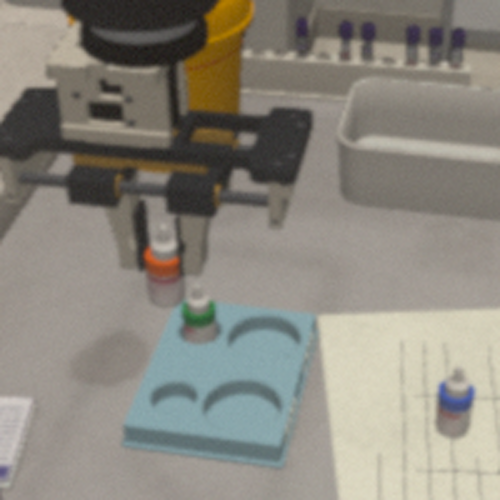

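The orange bottle is held upright (163,262). Carrying it to the bin.

```bash
python3 -m crank '{"offset":[[0.005,-0.01,0],[0.010,-0.02,0],[0.010,-0.02,0],[0.010,-0.02,0],[0.010,-0.02,0],[0.010,-0.02,0],[0.010,-0.02,0],[0.010,-0.02,0],[0.010,-0.02,0],[0.010,-0.02,0],[0.010,-0.02,0],[0.010,-0.02,0],[0.010,-0.02,0],[0.010,-0.02,0],[0.010,-0.02,0],[0.010,-0.02,0],[0.010,-0.02,0],[0.010,-0.02,0],[0.005,-0.01,0],[0,0,0]],"twist":[[0,0,0],[0,0,0],[0,0,0],[0,0,0],[0,0,0],[0,0,0],[0,0,0],[0,0,0],[0,0,0],[0,0,0],[0,0,0],[0,0,0],[0,0,0],[0,0,0],[0,0,0],[0,0,0],[0,0,0],[0,0,0],[0,0,0],[0,0,0]],"jaw":[1,1,1,1,1,1,1,1,1,1,1,1,1,1,1,1,1,1,1,1]}' | head -2; python3 q.py 465 -311 100
```

```text
time: 25.68
ee_pos: [442.5, -316.7, 126.4]
t 25.68 p [ 442.5 -316.7  126.4] yaw -179.2 z [-0.0333  0.0055 -0.9994] F [ 0.5 -0.3  0.3] w 25.2 q [-15.  14. -22.   0. -55.  15.]
tool offset mm [-23.4   5.2  25.7]
twist [ 0.34 -1.9  -0.02]
```

```bash
python3 -m crank '{"offset":[[-0.011,0.003,-0.002],[-0.010,0,0],[0,0,0],[0,0,0]],"twist":[[0.3,-1.9,0],[0,0,0],[0,0,0],[0,0,0]],"jaw":[1,1,1,1]}' | head -2; python3 q.py 465 -311 36;python3 - <<'E'
from h import *
im,d=snap('side','l');im2,_=snap('top','l')
cv2.imwrite('pics/l_z.png',np.hstack([cv2.resize(im[100:280,300:480,::-1],(400,400)),cv2.resize(im2[200:360,420:580,::-1],(400,400))]))
E
```

```text
time: 26.02
ee_pos: [462.4, -312.8, 125.8]
t 26.02 p [ 462.4 -312.8  125.8] yaw -179.4 z [-0.004   0.0024 -1.    ] F [-1.3  0.1  0.4] w 25.2 q [-14.  15. -22.  -0. -54.  15.]
tool offset mm [-2.9  1.6 89.8]
twist [ 0.14 -0.23 -0.17]
```

View pics/l_z.png

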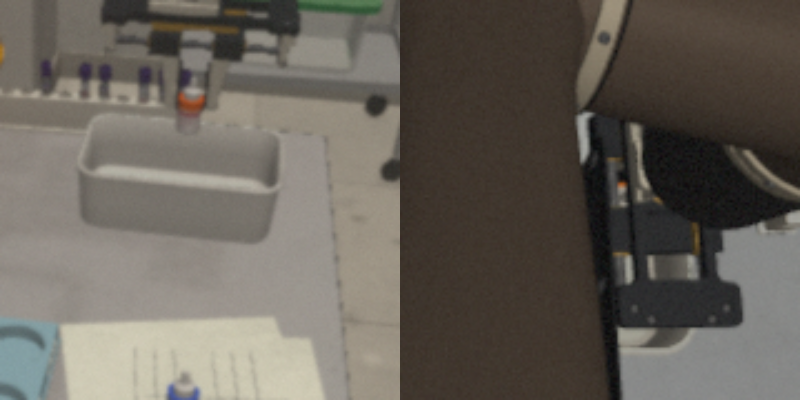

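The bottle is over the middle of the bin (left panel 190,105). Descending.

```bash
python3 -m crank '{"offset":[[-0.002,0.001,0.01],[0,0,0.014],[0,0,0.014],[0,0,0.014],[0,0,0.012],[0,0,0.01],[0,0,0.005],[0,0,0]],"twist":[[0,-0.2,0],[0,0,0],[0,0,0],[0,0,0],[0,0,0],[0,0,0],[0,0,0],[0,0,0]],"jaw":[1,1,1,1,1,1,1,1]}' | head -2; python3 q.py 465 -311 34
```

```text
time: 26.78
ee_pos: [464.8, -309.1, 39.6]
t 26.78 p [ 464.8 -309.1   39.6] yaw -179.2 z [-9.0e-04  3.1e-03 -1.0e+00] F [-0.   0.6  0.3] w 25.0 q [-14.  21. -27.  -0. -42.  15.]
tool offset mm [-0.2 -2.   5.6]
twist [ 0.18 -0.05  0.01]
```

```bash
python3 -m crank '{"offset":[[0,0,0.004],[0,0,0.002],[0,0,0.001],[0,0,0]],"twist":[[0.2,0,0],[0,0,0],[0,0,0],[0,0,0]],"jaw":[1,1,1,1]}' | head -2; python3 q.py 465 -311 33
```

```text
time: 27.12
ee_pos: [465.5, -309.2, 33.1]
t 27.12 p [ 465.5 -309.2   33.1] yaw -179.1 z [-1.0e-04 -1.8e-03 -1.0e+00] F [-0.4 -0.2 -0.2] w 24.6 q [-13.  21. -27.   0. -41.  14.]
tool offset mm [ 0.5 -1.8  0.1]
twist [-0.1  -0.01  0.09]
```

Open, rise, and return toward the blue bottle.

```bash
python3 -m crank '{"offset":[[0,0,0],[0,0,0],[0,0,0],[0,0,0],[0,0,0],[0,0,-0.006],[0,0,-0.01],[0,0,-0.015],[0,0,-0.02],[0,0,-0.02],[0,0,-0.02],[0,0,-0.02],[0,0,0]],"twist":[[0,0,0],[0,0,0],[0,0,0],[0,0,0],[0,0,0],[0,0,0],[0,0,0],[0,0,0],[0,0,0],[0,0,0],[0,0,0],[0,0,0],[0,0,0]],"jaw":[0.2,0,-0.2,-0.3,-0.3,-0.3,-0.3,-0.3,-0.3,-0.3,-0.3,-0.3,-0.3]}' | head -2; python3 q.py 436 38.3 120
```

```text
time: 28.2
ee_pos: [465.6, -309.5, 155.4]
t 28.2 p [ 465.6 -309.5  155.4] yaw -179.1 z [ 0.0024 -0.0033 -1.    ] F [ 1.  -0.1  0.8] w 57.1 q [-13.  13. -20.   0. -57.  14.]
tool offset mm [ 24.2 348.3  34.2]
twist [-0.19  0.13  0.11]
```

```bash
python3 -m crank '{"offset":[[0.001,0.01,0],[0.001,0.022,0],[0.0015,0.022,0],[0.0015,0.022,0],[0.0015,0.022,0],[0.0015,0.022,0],[0.0015,0.022,0],[0.0015,0.022,0],[0.0015,0.022,0],[0.0015,0.022,0],[0.0015,0.022,0],[0.0015,0.022,0],[0.0015,0.022,0],[0.0015,0.022,0],[0.0015,0.022,0],[0.001,0.01,0],[0,0,0]],"twist":[[0,0,0],[0,0,0],[0,0,0],[0,0,0],[0,0,0],[0,0,0],[0,0,0],[0,0,0],[0,0,0],[0,0,0],[0,0,0],[0,0,0],[0,0,0],[0,0,0],[0,0,0],[0,0,0],[0,0,0]],"jaw":[-0.3,-0.3,-0.3,-0.3,-0.3,-0.3,-0.3,-0.3,-0.3,-0.3,-0.3,-0.3,-0.3,-0.3,-0.3,-0.3,-0.3]}' | head -2; python3 q.py 436 38.3 100;python3 - <<'E'
from h import *
im,d=snap('side','n');im2,_=snap('top','n')
cv2.imwrite('pics/n_z.png',np.hstack([cv2.resize(im[120:320,270:470,::-1],(400,400)),cv2.resize(im2[210:370,390:550,::-1],(400,400))]))
E
```

```text
time: 29.62
ee_pos: [430.2, 36.2, 158.7]
t 29.62 p [430.2  36.2 158.7] yaw -179.3 z [ 0.0077 -0.0024 -1.    ] F [ 0.5 -0.5  0.5] w 56.6 q [ 32.   0. -35.   0. -55. -31.]
tool offset mm [-5.4  2.1 58.7]
twist [-0.15  0.44 -0.12]
```

View pics/n_z.png

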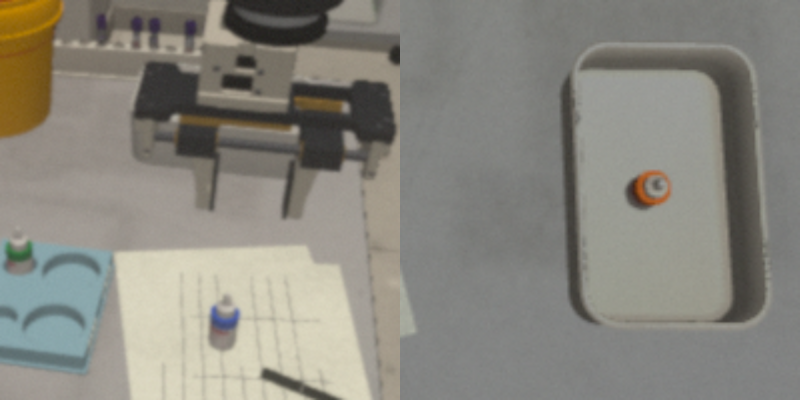

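The orange bottle stands in the bin (right panel 652,187). Descending on the blue one at (436,38.4).

```bash
python3 -m crank '{"offset":[[-0.003,0.002,0.01],[0,0,0.014],[0,0,0.014],[0,0,0.014],[0,0,0.01],[0,0,0]],"twist":[[-0.1,0.4,0],[0,0,0],[0,0,0],[0,0,0],[0,0,0],[0,0,0]],"jaw":[-0.3,-0.3,-0.3,-0.3,-0.3,-0.3]}' | head -2; python3 q.py 436.2 38.4 80
```

```text
time: 30.22
ee_pos: [433.8, 33.6, 92.3]
t 30.22 p [433.8  33.6  92.3] yaw -179.6 z [-3.e-04  2.e-04 -1.e+00] F [ 0.1  0.1 -0.3] w 56.7 q [ 31.   6. -39.  -0. -45. -30.]
tool offset mm [-2.5  4.7 12.3]
twist [ 0.01 -0.02 -0.43]
```

```bash
python3 -m crank '{"offset":[[-0.002,0.0045,0.006],[0,0,0.006],[0,0,0]],"twist":[[0,0,0],[0,0,0],[0,0,0]],"jaw":[-0.3,-0.3,-0.3]}' | head -2; python3 q.py 436.2 38.4 80;python3 - <<'E'
from h import *
im,d=snap('side','o');im2,_=snap('top','o')
cv2.imwrite('pics/o_z.png',np.hstack([cv2.resize(im[180:320,320:460,::-1],(400,400)),cv2.resize(im2[230:350,250:370,::-1],(400,400))]))
E
```

```text
time: 30.47
ee_pos: [436.1, 36.9, 78.8]
t 30.47 p [436.1  36.9  78.8] yaw -179.8 z [-1.9e-03 -6.0e-04 -1.0e+00] F [-0.7 -0.1 -0.1] w 57.0 q [ 31.   7. -39.  -0. -43. -31.]
tool offset mm [-0.1  1.5 -1.2]
twist [-0.03 -0.11 -0.6 ]
```

View pics/o_z.png

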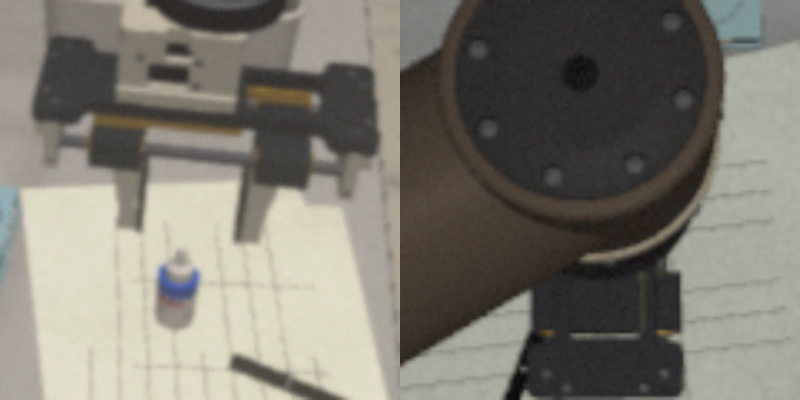

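```bash
python3 -m crank '{"offset":[[0,0.001,0.008],[0,0,0.012],[0,0,0.012],[0,0,0.008],[0,0,0.003],[0,0,0]],"twist":[[0,0,0.3],[0,0,0],[0,0,0],[0,0,0],[0,0,0],[0,0,0]],"jaw":[-0.3,-0.3,-0.3,-0.3,-0.3,-0.3]}' | head -2; python3 q.py 436.2 38.4 30
```

```text
time: 31.07
ee_pos: [438.8, 39.9, 36.1]
t 31.07 p [438.8  39.9  36.1] yaw 179.9 z [ 0.0057  0.0033 -1.    ] F [-0.8 -1.1  0.6] w 56.9 q [ 31.  12. -42.   0. -36. -31.]
tool offset mm [ 2.7 -1.5  6.1]
twist [ 0.19  0.33 -0.91]
```

```bash
python3 -m crank '{"offset":[[0.0025,-0.0015,0.005],[0,0,0],[0,0,0]],"twist":[[0.2,0.3,-0.9],[0,0,0],[0,0,0]],"jaw":[-0.3,-0.3,-0.3]}' | head -2; python3 q.py 436.2 38.4 30
```

```text
time: 31.32
ee_pos: [436.7, 38.7, 31.3]
t 31.32 p [436.7  38.7  31.3] yaw -179.1 z [ 1.1e-03 -1.0e-04 -1.0e+00] F [ 0.9 -1.1  0.1] w 57.2 q [ 31.  12. -43.   0. -35. -30.]
tool offset mm [ 0.5 -0.3  1.3]
twist [-0.    0.07  0.11]
```

```bash
python3 -m crank '{"offset":[[0.0005,0,0.0015],[0,0,0],[0,0,0]],"twist":[[0,0,0],[0,0,0],[0,0,0]],"jaw":[-0.3,-0.3,0]}' | head -2; python3 q.py 436.2 38.4 30
python3 -m crank '{"offset":[[0,0,0],[0,0,0],[0,0,0],[0,0,0],[0,0,0],[0,0,0],[0,0,0],[0,0,0],[0,0,0],[0,0,0]],"twist":[[0,0,0],[0,0,0],[0,0,0],[0,0,0],[0,0,0],[0,0,0],[0,0,0],[0,0,0],[0,0,0],[0,0,0]],"jaw":[0.3,0.4,1,1,1,1,1,1,1,1]}' | head -2; python3 q.py
```

```text
time: 31.57
ee_pos: [436.6, 39.0, 30.4]
t 31.57 p [436.6  39.   30.4] yaw -179.1 z [ 2.6e-03  7.0e-04 -1.0e+00] F [ 0.6 -0.7 -0.1] w 53.9 q [ 31.  12. -43.   0. -35. -30.]
tool offset mm [ 0.5 -0.6  0.4]
twist [0.04 0.15 0.12]
time: 32.4
ee_pos: [437.0, 39.2, 31.0]
t 32.4 p [437.   39.2  31. ] yaw -179.1 z [ 0.0037  0.0014 -1.    ] F [-0.2  0.7  0.7] w 24.8 q [ 31.  12. -43.   0. -35. -30.]
twist [0.07 0.22 0.11]
```

```bash
python3 -m crank '{"offset":[[0,0,-0.005],[0,0,-0.008],[0,0,-0.012],[0,0,-0.015],[0,0,-0.015],[0,0,-0.015],[0,0,-0.012],[0,0,0]],"twist":[[0,0,0],[0,0,0],[0,0,0],[0,0,0],[0,0,0],[0,0,0],[0,0,0],[0,0,0]],"jaw":[1,1,1,1,1,1,1,1]}' | head -2; python3 q.py 646.8 65.5 105
python3 - <<'E'
from h import *
im,d=snap('side','p');im2=np.load('l_top.npz')['im'];snap('top','p')
a=cv2.imread('pics/p_top.png')
cv2.imwrite('pics/p_z.png',np.hstack([cv2.resize(im[180:320,240:380,::-1],(400,400),interpolation=cv2.INTER_CUBIC),cv2.resize(a[175:275,270:370],(400,400),interpolation=cv2.INTER_CUBIC)]))
E
```

```text
time: 33.07
ee_pos: [436.0, 38.4, 120.3]
t 33.07 p [436.   38.4 120.3] yaw -179.1 z [ 2.7e-03  3.0e-04 -1.0e+00] F [0.9 1.2 0.6] w 24.4 q [ 31.   4. -37.   0. -49. -30.]
tool offset mm [-211.2   23.7   15.9]
twist [0.01 0.15 0.12]
```

View pics/p_z.png

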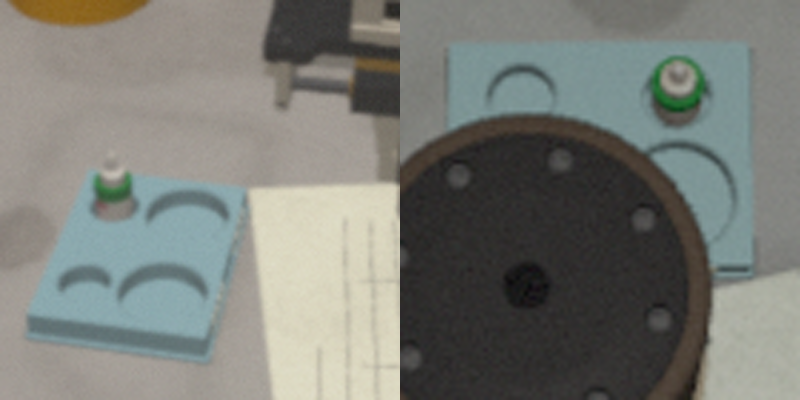

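```bash
python3 - <<'E'
from h import *
print(ray('top',300.0,191.0,22),ray('top',291.7,198,22),ray('top',308.4,198,22))
E
python3 -m crank '{"offset":[[-0.008,0.001,0],[-0.015,0.0018,0],[-0.016,0.0018,0],[-0.016,0.0018,0],[-0.016,0.0018,0],[-0.016,0.0018,0],[-0.016,0.0018,0],[-0.016,0.0018,0],[-0.016,0.0018,0],[-0.016,0.0018,0],[-0.016,0.0018,0],[-0.016,0.0018,0],[-0.012,0.001,0],[0,0,0],[0,0,0]],"twist":[[0,0,0],[0,0,0],[0,0,0],[0,0,0],[0,0,0],[0,0,0],[0,0,0],[0,0,0],[0,0,0],[0,0,0],[0,0,0],[0,0,0],[0,0,0],[0,0,0],[0,0,0]],"jaw":[1,1,1,1,1,1,1,1,1,1,1,1,1,1,1]}' | head -2; python3 q.py 646.8 65.5 80
```

```text
[663.74169722  65.06899106  22.        ] [648.82957946  82.01875816  22.        ] [648.67393536  47.7634603   22.        ]
time: 34.42
ee_pos: [637.9, 60.4, 97.6]
t 34.42 p [637.9  60.4  97.6] yaw -179.1 z [-0.0243 -0.0101 -0.9997] F [ 0.3 -0.5  0.3] w 24.8 q [ 23.  24. -12.  -0. -56. -22.]
tool offset mm [-9.4  5.2 17.3]
twist [-0.56 -1.4   0.09]
```

```bash
python3 -m crank '{"offset":[[-0.006,0.004,-0.002],[-0.002,0,0],[0,0,0],[0,0,0]],"twist":[[-0.6,-1.4,0],[0,0,0],[0,0,0],[0,0,0]],"jaw":[1,1,1,1]}' | head -2; python3 q.py 647 65.3 60
```

```text
time: 34.75
ee_pos: [643.3, 63.5, 95.7]
t 34.75 p [643.3  63.5  95.7] yaw -179.1 z [-0.0064 -0.0013 -1.    ] F [0.  0.6 0.9] w 24.8 q [ 23.  24. -12.  -0. -54. -22.]
tool offset mm [-3.9  1.8 35.7]
twist [-0.07 -0.37  0.06]
```

```bash
python3 -m crank '{"offset":[[-0.004,0.0015,0.008],[0,0,0.012],[0,0,0.008],[0,0,0]],"twist":[[0,-0.4,0],[0,0,0],[0,0,0],[0,0,0]],"jaw":[1,1,1,1]}' | head -2; python3 q.py 647 65.3 60
```

```text
time: 35.08
ee_pos: [646.7, 65.1, 65.2]
t 35.08 p [646.7  65.1  65.2] yaw -179.1 z [ 8.0e-04 -1.1e-03 -1.0e+00] F [-0.5 -0.6  0.2] w 24.8 q [ 23.  26. -14.   0. -50. -22.]
tool offset mm [-0.3  0.2  5.2]
twist [-0.06  0.05  0.07]
```

```bash
python3 -m crank '{"offset":[[0,0,0.006],[0,0,0.006],[0,0,0.005],[0,0,0.003],[0,0,0]],"twist":[[0,0,0],[0,0,0],[0,0,0],[0,0,0],[0,0,0]],"jaw":[1,1,1,1,1]}' | head -2; python3 q.py 647 65.3 37
```

```text
time: 35.5
ee_pos: [645.7, 64.7, 41.6]
t 35.5 p [645.7  64.7  41.6] yaw -179.1 z [-0.0017 -0.0021 -1.    ] F [0.  0.4 0.3] w 24.6 q [ 23.  28. -15.   0. -48. -22.]
tool offset mm [-1.3  0.6  4.6]
twist [-0.12 -0.1   0.07]
```

```bash
python3 -m crank '{"offset":[[-0.001,0.0005,0.003],[0,0,0.001],[0,0,0]],"twist":[[-0.1,-0.1,0],[0,0,0],[0,0,0]],"jaw":[1,1,1]}' | head -2; python3 q.py 647 65.3 37
```

```text
time: 35.75
ee_pos: [647.1, 65.3, 37.3]
t 35.75 p [647.1  65.3  37.3] yaw -179.1 z [ 6.e-04 -1.e-04 -1.e+00] F [ 0.4 -0.9  0.3] w 25.0 q [ 23.  28. -15.   0. -47. -22.]
tool offset mm [ 0.1 -0.   0.3]
twist [-0.01  0.03  0.08]
```

Within 0.3 mm of the floor and centred in the pocket. Releasing and rising.

```bash
python3 -m crank '{"offset":[[0,0,0.0005],[0,0,0],[0,0,0],[0,0,0],[0,0,0],[0,0,-0.005],[0,0,-0.01],[0,0,-0.015],[0,0,-0.02],[0,0,-0.02],[0,0,-0.02],[0,0,-0.02],[0,0,-0.02],[0,0,-0.02],[0,0,0]],"twist":[[0,0,0],[0,0,0],[0,0,0],[0,0,0],[0,0,0],[0,0,0],[0,0,0],[0,0,0],[0,0,0],[0,0,0],[0,0,0],[0,0,0],[0,0,0],[0,0,0],[0,0,0]],"jaw":[1,0.2,0,-0.2,-0.3,-0.3,-0.3,-0.3,-0.3,-0.3,-0.3,-0.3,-0.3,-0.3,-0.3]}' | head -2; python3 q.py 420 304.5 190
python3 - <<'E'
from h import *
im,d=snap('side','r')
cv2.imwrite('pics/r_z.png',cv2.resize(im[180:480,220:520,::-1],(600,600),interpolation=cv2.INTER_CUBIC))
E
```

```text
time: 37.0
ee_pos: [647.2, 64.7, 202.5]
t 37.0 p [647.2  64.7 202.5] yaw -179.1 z [ 4.6e-03 -1.0e-04 -1.0e+00] F [1.  0.2 1.7] w 57.1 q [ 23.  19.  -5.   0. -66. -22.]
tool offset mm [223.4 243.4  11.4]
twist [-0.01  0.26  0.11]
```

View pics/r_z.png

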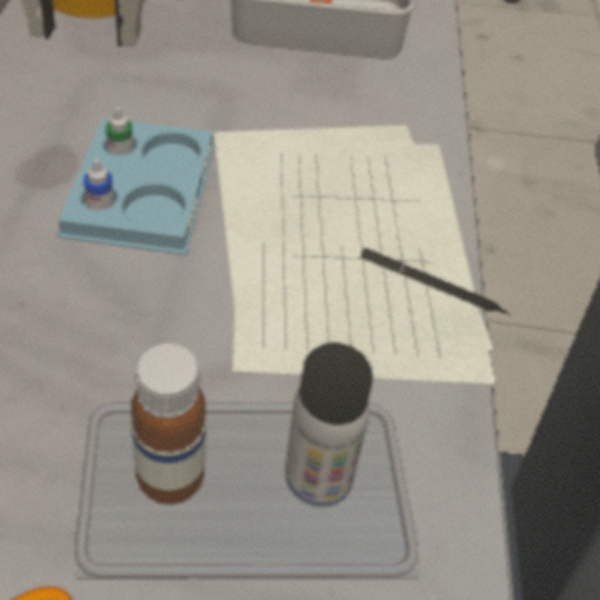

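The blue bottle is upright in its pocket (97,185) and both jars still stand on the tray. Now back for the strip jar.

```bash
python3 -m crank '{"offset":[[0.008,0.009,0],[0.015,0.0165,0],[0.015,0.0165,0],[0.015,0.0165,0],[0.015,0.0165,0],[0.015,0.0165,0],[0.015,0.0165,0],[0.015,0.0165,0],[0.015,0.0165,0],[0.015,0.0165,0],[0.015,0.0165,0],[0.015,0.0165,0],[0.015,0.0165,0],[0.014,0.015,0],[0.005,0.005,0],[0,0,0],[0,0,0]],"twist":[[0,0,0],[0,0,0],[0,0,0],[0,0,0],[0,0,0],[0,0,0],[0,0,0],[0,0,0],[0,0,0],[0,0,0],[0,0,0],[0,0,0],[0,0,0],[0,0,0],[0,0,0],[0,0,0],[0,0,0]],"jaw":[-1,-1,-1,-1,-1,-1,-1,-1,-1,-1,-1,-1,-1,-1,-1,-1,-1]}' | head -2; python3 q.py 420.3 304.7 160
python3 - <<'E'
from h import *
im,d=snap('side','s');P=pts('side',d)
m=(P[...,2]>126)&(P[...,2]<135)&(abs(P[...,0]-420)<40)&(abs(P[...,1]-305)<40);print(m.sum(),P[m].mean(0),np.percentile(P[m],[3,97],axis=0).round(0))
E
```

```text
time: 38.47
ee_pos: [414.1, 296.0, 194.0]
t 38.47 p [414.1 296.  194. ] yaw -179.2 z [-0.0089 -0.0064 -0.9999] F [ 0.5  0.4 -0.3] w 87.2 q [ 58.   7. -22.  -0. -62. -57.]
tool offset mm [-6.6  8.8 33.9]
twist [-0.36 -0.52 -0.02]
813 [420.82178768 307.40160236 133.08902682] [[401. 286. 127.]
 [440. 324. 135.]]
```

```bash
python3 -m crank '{"offset":[[-0.005,0.007,0.006],[0,0,0.012],[0,0,0.012],[0,0,0]],"twist":[[-0.4,-0.5,0],[0,0,0],[0,0,0],[0,0,0]],"jaw":[-1,-1,-1,-1]}' | head -2; python3 q.py 420.3 304.7 150
```

```text
time: 38.85
ee_pos: [421.7, 300.7, 163.3]
t 38.85 p [421.7 300.7 163.3] yaw -179.4 z [ 9.0e-04  1.5e-03 -1.0e+00] F [-0.7  0.2 -0.1] w 87.6 q [ 57.   9. -24.  -0. -57. -57.]
tool offset mm [ 1.3  4.  13.3]
twist [ 0.09  0.05 -0.24]
```

```bash
python3 -m crank '{"offset":[[0.001,0.004,0.008],[0,0,0.014],[0,0,0.014],[0,0,0.014],[0,0,0.012],[0,0,0.008],[0,0,0]],"twist":[[0,0,0],[0,0,0],[0,0,0],[0,0,0],[0,0,0],[0,0,0],[0,0,0]],"jaw":[-1,-1,-1,-1,-1,-1,-1]}' | head -2; python3 q.py 420.3 304.7 80.5
```

```text
time: 39.43
ee_pos: [424.4, 303.8, 91.2]
t 39.43 p [424.4 303.8  91.2] yaw -179.8 z [ 0.0031  0.0029 -1.    ] F [-0.1 -0.6 -0.6] w 87.5 q [ 57.  14. -29.   0. -47. -57.]
tool offset mm [ 4.1  0.9 10.7]
twist [ 0.16  0.18 -0.57]
```

```bash
python3 -m crank '{"offset":[[0.004,0.001,0.006],[0,0,0.003],[0,0,0],[0,0,0]],"twist":[[0.1,0.2,-0.6],[0,0,0],[0,0,0],[0,0,0]],"jaw":[-1,-1,-0.6,-0.5]}' | head -2; python3 q.py 420.3 304.7 80.5
```

```text
time: 39.77
ee_pos: [420.9, 305.4, 82.5]
t 39.77 p [420.9 305.4  82.5] yaw -179.1 z [ 2.0e-04  1.6e-03 -1.0e+00] F [-1.   0.4 -0.1] w 79.2 q [ 58.  14. -30.  -0. -46. -57.]
tool offset mm [ 0.7 -0.7  2. ]
twist [0.09 0.01 0.08]
```

```bash
python3 -m crank '{"offset":[[0.0005,-0.0005,0.0015],[0,0,0],[0,0,0],[0,0,0],[0,0,0],[0,0,0],[0,0,0],[0,0,0]],"twist":[[0,0,0],[0,0,0],[0,0,0],[0,0,0],[0,0,0],[0,0,0],[0,0,0],[0,0,0]],"jaw":[-0.3,0,1,1,1,1,1,1]}' | head -2; python3 q.py 420.3 304.7 80.5
```

```text
time: 40.43
ee_pos: [421.0, 305.8, 82.7]
t 40.43 p [421.  305.8  82.7] yaw -179.1 z [ 0.0023  0.0045 -1.    ] F [-0.6 -0.4 -1.2] w 47.5 q [ 58.  14. -30.  -0. -46. -57.]
tool offset mm [ 0.7 -1.1  2.2]
twist [0.25 0.14 0.09]
```

```bash
python3 -m crank '{"offset":[[0,0,-0.005],[0,0,-0.010],[0,0,-0.012],[0,0,-0.014],[0,0,-0.014],[0,0,-0.014],[0,0,-0.006],[-0.004,-0.008,0],[-0.008,-0.016,0],[-0.009,-0.016,0],[-0.009,-0.016,0],[-0.009,-0.016,0],[-0.009,-0.016,0],[-0.009,-0.016,0],[-0.009,-0.016,0],[-0.009,-0.016,0],[-0.009,-0.016,0],[-0.009,-0.016,0],[-0.009,-0.016,0],[-0.009,-0.016,0]],"twist":[[0,0,0],[0,0,0],[0,0,0],[0,0,0],[0,0,0],[0,0,0],[0,0,0],[0,0,0],[0,0,0],[0,0,0],[0,0,0],[0,0,0],[0,0,0],[0,0,0],[0,0,0],[0,0,0],[0,0,0],[0,0,0],[0,0,0],[0,0,0]],"jaw":[1,1,1,1,1,1,1,1,1,1,1,1,1,1,1,1,1,1,1,1]}' | head -2
python3 q.py 594.2 -14.3 155
```

```text
time: 42.1
ee_pos: [537.3, 94.8, 163.2]
t 42.1 p [537.3  94.8 163.2] yaw -178.8 z [-6.0e-04  4.6e-03 -1.0e+00] F [ 0.3 -0.1 -0.4] w 47.2 q [ 30.  11. -21.  -0. -58. -29.]
tool offset mm [ -54.7 -110.3    7.6]
twist [ 0.27 -0.03  0.38]
```

```bash
python3 -m crank '{"offset":[[-0.008,-0.016,0],[-0.008,-0.016,0],[-0.008,-0.016,0],[-0.008,-0.016,0],[-0.008,-0.016,0],[-0.006,-0.010,0],[-0.003,-0.005,0],[0,0,0],[0,0,0]],"twist":[[0,0,0],[0,0,0],[0,0,0],[0,0,0],[0,0,0],[0,0,0],[0,0,0],[0,0,0],[0,0,0]],"jaw":[1,1,1,1,1,1,1,1,1]}' | head -2
python3 q.py 594.2 -14.3 120
```

```text
time: 42.85
ee_pos: [588.3, -11.4, 158.7]
t 42.85 p [588.3 -11.4 158.7] yaw -179.1 z [-0.0078  0.003  -1.    ] F [-0.1 -0.4 -0.3] w 47.4 q [ 18.  16. -15.  -0. -59. -17.]
tool offset mm [-6.1 -3.1 38.6]
twist [ 0.18 -0.44  0.06]
```

```bash
python3 -m crank '{"offset":[[-0.004,-0.004,0.008],[0,0,0.014],[0,0,0.012],[0,0,0]],"twist":[[0.2,-0.4,0],[0,0,0],[0,0,0],[0,0,0]],"jaw":[1,1,1,1]}' | head -2
python3 q.py 594.2 -14.3 110;python3 - <<'E'
from h import *
im,d=snap('side','t');im2,_=snap('top','t')
cv2.imwrite('pics/t_z.png',np.hstack([cv2.resize(im[160:320,230:390,::-1],(400,400)),cv2.resize(im2[160:270,260:370,::-1],(400,400))]))
E
```

```text
time: 43.18
ee_pos: [592.5, -13.4, 123.1]
t 43.18 p [592.5 -13.4 123.1] yaw -179.0 z [ 2.8e-03  2.0e-04 -1.0e+00] F [-1.  -0.4 -0.2] w 47.7 q [ 18.  18. -18.   0. -54. -17.]
tool offset mm [-1.6 -0.9 13.1]
twist [0.01 0.16 0.19]
```

View pics/t_z.png

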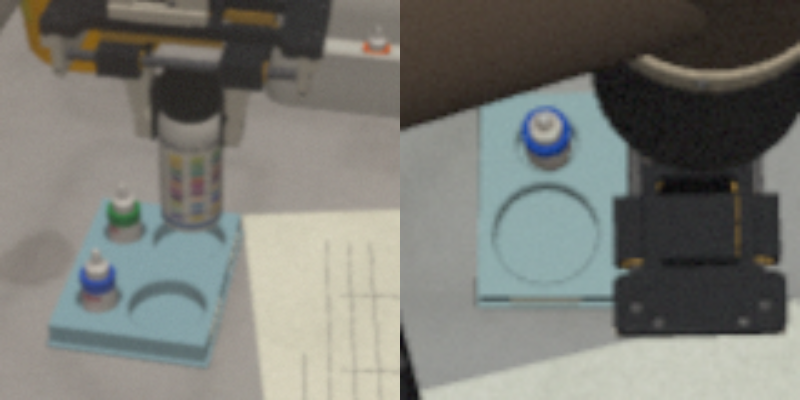

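The jar hangs upright just above its own pocket. Lowering in.

```bash
python3 -m crank '{"offset":[[-0.001,-0.001,0.006],[0,0,0.006],[0,0,0.002],[0,0,0]],"twist":[[0,0.1,0],[0,0,0],[0,0,0],[0,0,0]],"jaw":[1,1,1,1]}' | head -2
python3 q.py 594 -13.8 103
```

```text
time: 43.62
ee_pos: [596.1, -13.2, 112.1]
t 43.62 p [596.1 -13.2 112.1] yaw -178.9 z [ 6.7e-03  6.0e-04 -1.0e+00] F [ 0.3 -0.6 -0.4] w 47.6 q [ 18.  19. -18.   0. -53. -16.]
tool offset mm [ 2.2 -0.5  9. ]
twist [0.03 0.38 0.34]
```

```bash
python3 -m crank '{"offset":[[0.002,-0.0005,0.004],[0,0,0.002],[0,0,0]],"twist":[[0,0.4,0.3],[0,0,0],[0,0,0]],"jaw":[1,1,1]}' | head -2
python3 q.py 594 -13.8 98
```

```text
time: 43.87
ee_pos: [594.2, -13.8, 105.8]
t 43.87 p [594.2 -13.8 105.8] yaw -179.2 z [-4.e-04  6.e-04 -1.e+00] F [ 1.  -0.1 -0.3] w 47.3 q [ 17.  19. -19.  -0. -52. -17.]
tool offset mm [ 0.2 -0.   7.8]
twist [ 0.03 -0.02  0.01]
```

Aligned. Entering the pocket (rim at TCP 101.7, floor at 85.7).

```bash
python3 -m crank '{"offset":[[0,0,0.005],[0,0,0.005],[0,0,0.003],[0,0,0]],"twist":[[0,0,0],[0,0,0],[0,0,0],[0,0,0]],"jaw":[1,1,1,1]}' | head -4
python3 q.py 594 -13.8 86
```

```text
time: 44.2
ee_pos: [594.3, -13.9, 91.7]
tool_rot: [[-1.0, -0.014, 0.0], [-0.014, 1.0, 0.001], [-0.0, 0.001, -1.0]]
force: [0.5, -0.2, -0.1]
t 44.2 p [594.3 -13.9  91.7] yaw -179.2 z [ 1.e-04  8.e-04 -1.e+00] F [ 0.5 -0.2 -0.1] w 47.6 q [ 17.  20. -20.  -0. -51. -17.]
tool offset mm [0.3 0.1 5.7]
twist [ 0.04  0.01 -0.01]
```

```bash
python3 -m crank '{"offset":[[0,0,0.004],[0,0,0.0015],[0,0,0]],"twist":[[0,0,0],[0,0,0],[0,0,0]],"jaw":[1,1,1]}' | head -4
python3 q.py 594 -13.8 86
```

```text
time: 44.45
ee_pos: [594.4, -14.0, 85.4]
tool_rot: [[-1.0, -0.014, -0.0], [-0.014, 1.0, 0.0], [0.0, 0.0, -1.0]]
force: [-0.0, -0.4, 2.2]
t 44.45 p [594.4 -14.   85.4] yaw -179.2 z [-0.e+00  5.e-04 -1.e+00] F [-0.  -0.4  2.2] w 47.5 q [ 17.  20. -20.  -0. -50. -17.]
tool offset mm [ 0.4  0.2 -0.6]
twist [ 0.03 -0.   -0.  ]
```

Seated, with 2 N of floor contact. Releasing and rising, then heading for the amber jar at (527,317).

```bash
python3 -m crank '{"offset":[[0,0,0],[0,0,0],[0,0,0],[0,0,0],[0,0,0],[0,0,0],[0,0,0],[0,0,-0.006],[0,0,-0.01],[0,0,-0.015],[0,0,-0.02],[0,0,-0.02],[0,0,-0.02],[0,0,-0.02],[0,0,-0.005],[0,0,0]],"twist":[[0,0,0],[0,0,0],[0,0,0],[0,0,0],[0,0,0],[0,0,0],[0,0,0],[0,0,0],[0,0,0],[0,0,0],[0,0,0],[0,0,0],[0,0,0],[0,0,0],[0,0,0],[0,0,0]],"jaw":[0.2,-0.2,-0.4,-0.6,-0.7,-0.7,-0.7,-0.7,-0.7,-0.7,-0.7,-0.7,-0.7,-0.7,-0.7,-0.7]}' | head -2
python3 q.py 528 317 170
python3 - <<'E'
from h import *
im,d=snap('side','u');P=pts('side',d)
m=(P[...,2]>118)&(P[...,2]<131)&(abs(P[...,0]-527)<40)&(abs(P[...,1]-317)<40);print(m.sum(),P[m].mean(0).round(1),np.percentile(P[m],[3,97],axis=0).round(0))
cv2.imwrite('pics/u_z.png',cv2.resize(im[160:460,220:520,::-1],(500,500)))
E
```

```text
time: 45.78
ee_pos: [594.5, -14.4, 213.7]
t 45.78 p [594.5 -14.4 213.7] yaw -179.2 z [ 2.9e-03  3.0e-04 -1.0e+00] F [-0.6  0.  -0.1] w 74.6 q [ 17.  13. -11.   0. -65. -17.]
tool offset mm [ 61.8 332.4  43.6]
twist [0.01 0.17 0.02]
744 [526.5 318.6 126.4] [[509. 300. 120.]
 [544. 334. 129.]]
```

View pics/u_z.png

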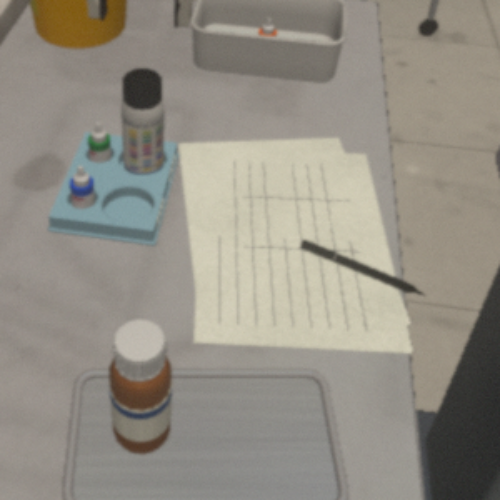

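The strip jar is upright in its pocket (143,120), and the amber jar stands on the tray with its cap at about (527,317). Going to it.

```bash
python3 -m crank '{"offset":[[0.002,0.012,0],[0.004,0.022,0],[0.004,0.022,0],[0.004,0.022,0],[0.004,0.022,0],[0.004,0.022,0],[0.004,0.022,0],[0.004,0.022,0],[0.004,0.022,0],[0.004,0.022,0],[0.004,0.022,0],[0.004,0.022,0],[0.004,0.022,0],[0.004,0.022,0],[0.003,0.022,0],[0.002,0.01,0],[0,0,0],[0,0,0]],"twist":[[0,0,0],[0,0,0],[0,0,0],[0,0,0],[0,0,0],[0,0,0],[0,0,0],[0,0,0],[0,0,0],[0,0,0],[0,0,0],[0,0,0],[0,0,0],[0,0,0],[0,0,0],[0,0,0],[0,0,0],[0,0,0]],"jaw":[-1,-1,-1,-1,-1,-1,-1,-1,-1,-1,-1,-1,-1,-1,-1,-1,-1,-1]}' | head -2
python3 q.py 527.5 317 150
```

```text
time: 47.33
ee_pos: [514.3, 332.1, 191.9]
t 47.33 p [514.3 332.1 191.9] yaw -179.4 z [-0.0238 -0.0156 -0.9996] F [-0.4  0.7  0.1] w 87.9 q [ 51.  17.  -9.  -1. -66. -50.]
tool offset mm [-14.  -14.6  41.8]
twist [-0.88 -1.37 -0.14]
```

```bash
python3 -m crank '{"offset":[[-0.006,-0.008,0],[-0.006,-0.006,0.01],[0,0,0.01],[0,0,0]],"twist":[[-0.9,-1.4,0],[0,0,0],[0,0,0],[0,0,0]],"jaw":[-1,-1,-1,-1]}' | head -2
python3 q.py 527.5 317 150
```

```text
time: 47.67
ee_pos: [526.1, 315.3, 168.5]
t 47.67 p [526.1 315.3 168.5] yaw -179.4 z [-0.0018 -0.0015 -1.    ] F [-0.4 -1.4 -1.2] w 87.4 q [ 49.  17. -12.  -0. -61. -49.]
tool offset mm [-1.5  1.8 18.5]
twist [-0.08 -0.11 -0.2 ]
```

```bash
python3 -m crank '{"offset":[[0,0.001,0.008],[0,0,0.012],[0,0,0.012],[0,0,0.012],[0,0,0.010],[0,0,0.006],[0,0,0]],"twist":[[0,0,0],[0,0,0],[0,0,0],[0,0,0],[0,0,0],[0,0,0],[0,0,0]],"jaw":[-1,-1,-1,-1,-1,-1,-1]}' | head -2
python3 q.py 527.5 317 96.5
```

```text
time: 48.25
ee_pos: [526.1, 313.8, 101.6]
t 48.25 p [526.1 313.8 101.6] yaw -179.7 z [-0.0058 -0.0048 -1.    ] F [-0.2 -0.9 -0.5] w 87.6 q [ 49.  21. -16.  -0. -53. -49.]
tool offset mm [-1.4  3.2  5.1]
twist [-0.27 -0.34 -0.47]
```

```bash
python3 -m crank '{"offset":[[-0.001,0.003,0.003],[0,0,0.001],[0,0,0],[0,0,0]],"twist":[[-0.3,-0.3,-0.5],[0,0,0],[0,0,0],[0,0,0]],"jaw":[-1,-1,-0.6,-0.4]}' | head -2
python3 q.py 527.5 317 96.5
```

```text
time: 48.58
ee_pos: [527.7, 317.5, 97.7]
t 48.58 p [527.7 317.5  97.7] yaw -179.1 z [ 4.0e-04  1.1e-03 -1.0e+00] F [ 0.5 -0.4  0.6] w 79.3 q [ 49.  21. -16.  -0. -52. -48.]
tool offset mm [ 0.2 -0.5  1.2]
twist [0.06 0.02 0.1 ]
```

```bash
python3 -m crank '{"offset":[[0,0,0.0005],[0,0,0],[0,0,0],[0,0,0],[0,0,0],[0,0,0],[0,0,0],[0,0,0],[0,0,0]],"twist":[[0,0,0],[0,0,0],[0,0,0],[0,0,0],[0,0,0],[0,0,0],[0,0,0],[0,0,0],[0,0,0]],"jaw":[-0.1,0.1,1,1,1,1,1,1,1]}' | head -2
python3 q.py 527.5 317 96.5
```

```text
time: 49.33
ee_pos: [528.4, 318.3, 99.2]
t 49.33 p [528.4 318.3  99.2] yaw -179.1 z [ 0.0028  0.0036 -1.    ] F [-1.2 -0.8  0.9] w 38.3 q [ 49.  21. -16.  -0. -52. -48.]
tool offset mm [ 0.9 -1.3  2.7]
twist [0.21 0.16 0.11]
```

```bash
python3 -m crank '{"offset":[[0,0,-0.005],[0,0,-0.010],[0,0,-0.012],[0,0,-0.014],[0,0,-0.014],[0,0,-0.012],[0,0,0],[-0.002,-0.008,0],[-0.004,-0.015,0],[-0.004,-0.016,0],[-0.004,-0.016,0],[-0.004,-0.016,0],[-0.004,-0.016,0],[-0.004,-0.016,0],[-0.004,-0.016,0],[-0.004,-0.016,0],[-0.004,-0.016,0],[-0.004,-0.016,0]],"twist":[[0,0,0],[0,0,0],[0,0,0],[0,0,0],[0,0,0],[0,0,0],[0,0,0],[0,0,0],[0,0,0],[0,0,0],[0,0,0],[0,0,0],[0,0,0],[0,0,0],[0,0,0],[0,0,0],[0,0,0],[0,0,0]],"jaw":[1,1,1,1,1,1,1,1,1,1,1,1,1,1,1,1,1,1]}' | head -2
python3 q.py 594.2 65.1 165
```

```text
time: 50.83
ee_pos: [570.0, 133.4, 165.3]
t 50.83 p [570.  133.4 165.3] yaw -179.0 z [-0.0084 -0.0029 -1.    ] F [ 0.7  0.  -0.8] w 38.1 q [ 32.  15. -15.  -0. -60. -31.]
tool offset mm [-23.  -68.7   0.3]
twist [-0.16 -0.48  0.16]
```

```bash
python3 -m crank '{"offset":[[-0.005,-0.016,0],[-0.005,-0.016,0],[-0.005,-0.014,0],[-0.004,-0.010,0],[-0.003,-0.005,0],[0,0,0],[0,0,0]],"twist":[[-0.2,-0.5,0],[0,0,0],[0,0,0],[0,0,0],[0,0,0],[0,0,0],[0,0,0]],"jaw":[1,1,1,1,1,1,1]}' | head -2
python3 q.py 594.2 65.1 140
```

```text
time: 51.42
ee_pos: [590.2, 58.2, 160.0]
t 51.42 p [590.2  58.2 160. ] yaw -179.5 z [-0.0086 -0.0027 -1.    ] F [ 0.4  0.5 -1.4] w 38.2 q [ 24.  16. -15.  -0. -60. -24.]
tool offset mm [-4.3  6.9 20. ]
twist [-0.15 -0.5  -0.29]
```

```bash
python3 -m crank '{"offset":[[-0.003,0.005,0.008],[0,0,0.010],[0,0,0]],"twist":[[-0.2,-0.5,-0.3],[0,0,0],[0,0,0]],"jaw":[1,1,1]}' | head -2
python3 q.py 594.2 65.1 125;python3 - <<'E'
from h import *
im,d=snap('side','v');im2,_=snap('top','v')
cv2.imwrite('pics/v_z.png',np.hstack([cv2.resize(im[160:320,230:390,::-1],(400,400)),cv2.resize(im2[160:270,260:370,::-1],(400,400))]))
E
```

```text
time: 51.67
ee_pos: [592.8, 64.2, 141.2]
t 51.67 p [592.8  64.2 141.2] yaw -179.2 z [ 5.0e-04  1.4e-03 -1.0e+00] F [-0.3  0.7 -2. ] w 38.5 q [ 25.  17. -16.  -0. -57. -24.]
tool offset mm [-1.4  0.8 16.2]
twist [0.08 0.03 0.04]
```

View pics/v_z.png

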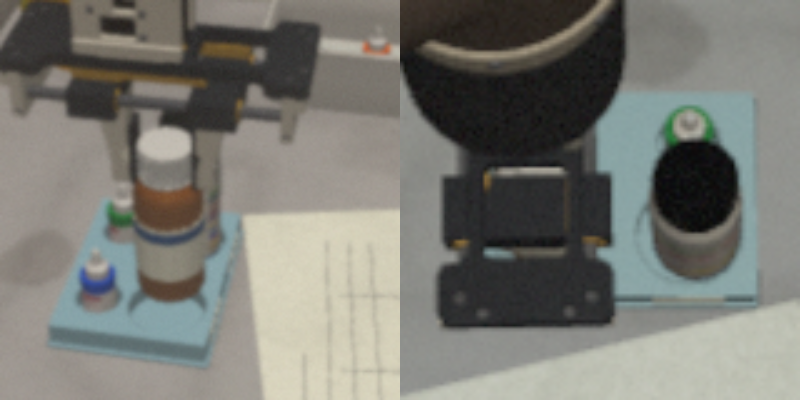

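The amber jar hangs upright over its empty pocket. Lowering to just above the rim.

```bash
python3 -m crank '{"offset":[[-0.001,0,0.006],[0,0,0.007],[0,0,0]],"twist":[[0,0,0],[0,0,0],[0,0,0]],"jaw":[1,1,1]}' | head -2
python3 q.py 594.2 65.1 122
```

```text
time: 52.02
ee_pos: [595.2, 65.3, 129.7]
t 52.02 p [595.2  65.3 129.7] yaw -179.0 z [ 0.0037  0.0018 -1.    ] F [-0.2 -0.4 -1. ] w 38.3 q [ 25.  18. -17.  -0. -55. -24.]
tool offset mm [ 1.1 -0.2  7.7]
twist [0.1  0.21 0.15]
```

```bash
python3 -m crank '{"offset":[[0.001,0,0.004],[0,0,0.002],[0,0,0]],"twist":[[0.1,0.2,0],[0,0,0],[0,0,0]],"jaw":[1,1,1]}' | head -2
python3 q.py 594.2 65.1 118
```

```text
time: 52.27
ee_pos: [594.1, 65.4, 122.8]
t 52.27 p [594.1  65.4 122.8] yaw -179.0 z [-6.e-04 -4.e-04 -1.e+00] F [-0.6 -1.  -0.8] w 38.3 q [ 25.  18. -17.   0. -55. -24.]
tool offset mm [-0.1 -0.3  4.8]
twist [-0.02 -0.03  0.16]
```

```bash
python3 -m crank '{"offset":[[0,0,0.005],[0,0,0.005],[0,0,0.004],[0,0,0]],"twist":[[0,0,0],[0,0,0],[0,0,0],[0,0,0]],"jaw":[1,1,1,1]}' | head -4
python3 q.py 594.2 65.1 102.2
```

```text
time: 52.6
ee_pos: [594.1, 65.3, 107.5]
tool_rot: [[-1.0, -0.017, -0.0], [-0.017, 1.0, -0.0], [0.0, -0.0, -1.0]]
force: [-0.0, -0.2, -1.6]
t 52.6 p [594.1  65.3 107.5] yaw -179.1 z [-3.e-04 -2.e-04 -1.e+00] F [-0.  -0.2 -1.6] w 38.6 q [ 25.  19. -18.   0. -53. -24.]
tool offset mm [-0.1 -0.2  5.3]
twist [-0.01 -0.02  0.15]
```

```bash
python3 -m crank '{"offset":[[0,0,0.0035],[0,0,0.0015],[0,0,0]],"twist":[[0,0,0],[0,0,0],[0,0,0]],"jaw":[1,1,1]}' | head -4
python3 q.py 594.2 65.1 102.2
```

```text
time: 52.85
ee_pos: [594.2, 65.1, 102.3]
tool_rot: [[-1.0, -0.017, -0.0], [-0.017, 1.0, -0.001], [0.0, -0.001, -1.0]]
force: [-1.5, -0.7, 3.8]
t 52.85 p [594.2  65.1 102.3] yaw -179.0 z [-3.e-04 -8.e-04 -1.e+00] F [-1.5 -0.7  3.8] w 38.3 q [ 25.  20. -19.   0. -52. -24.]
tool offset mm [0.  0.  0.1]
twist [-0.05 -0.02  0.17]
```

Seated on the pocket floor at the expected height. Releasing, rising and clearing.

```bash
python3 -m crank '{"offset":[[0,0,0],[0,0,0],[0,0,0],[0,0,0],[0,0,0],[0,0,0],[0,0,-0.006],[0,0,-0.01],[0,0,-0.015],[0,0,-0.02],[0,0,-0.02],[0,0,-0.02],[0,0,-0.02],[0,0,-0.01],[0,0,0]],"twist":[[0,0,0],[0,0,0],[0,0,0],[0,0,0],[0,0,0],[0,0,0],[0,0,0],[0,0,0],[0,0,0],[0,0,0],[0,0,0],[0,0,0],[0,0,0],[0,0,0],[0,0,0]],"jaw":[0.2,-0.2,-0.4,-0.6,-0.6,-0.6,-0.6,-0.6,-0.6,-0.6,-0.6,-0.6,-0.6,-0.6,-0.6]}' | head -2
python3 -m crank '{"offset":[[0,0.01,0],[0,0.02,0],[0,0.02,0],[0,0.02,0],[0,0.02,0],[0,0.02,0],[0,0.02,0],[0,0.02,0],[0,0.02,0],[0,0.01,0],[0,0,0],[0,0,0],[0,0,0],[0,0,0],[0,0,0]],"twist":[[0,0,0],[0,0,0],[0,0,0],[0,0,0],[0,0,0],[0,0,0],[0,0,0],[0,0,0],[0,0,0],[0,0,0],[0,0,0],[0,0,0],[0,0,0],[0,0,0],[0,0,0]],"jaw":[-0.6,-0.6,-0.6,-0.6,-0.6,-0.6,-0.6,-0.6,-0.6,-0.6,-0.6,-0.6,-0.6,-0.6,-0.6]}' | head -2
python3 q.py
python3 - <<'E'
from h import *
im,d=snap('side','w');im2,_=snap('top','w')
cv2.imwrite('pics/w_z.png',np.hstack([cv2.resize(im[120:280,240:400,::-1],(400,400),interpolation=cv2.INTER_CUBIC),cv2.resize(im2[170:260,275:365,::-1],(400,400),interpolation=cv2.INTER_CUBIC)]))
cv2.imwrite('pics/w_full.png',im2[:,:,::-1])
E
```

```text
time: 54.1
ee_pos: [594.8, 64.9, 235.6]
time: 55.35
ee_pos: [584.8, 253.9, 221.6]
t 55.35 p [584.8 253.9 221.6] yaw -179.2 z [-0.0123 -0.0077 -0.9999] F [ 0.4 -0.9 -0.1] w 70.0 q [ 41.  18.  -4.  -0. -69. -40.]
twist [-0.43 -0.71 -0.03]
```

View pics/w_z.png

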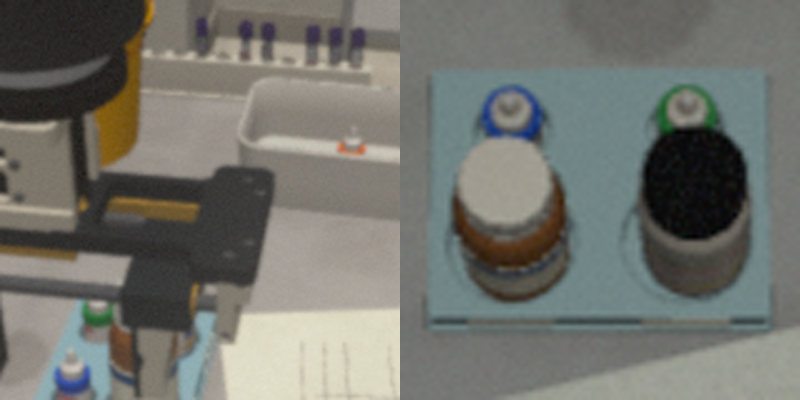

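View pics/w_full.png

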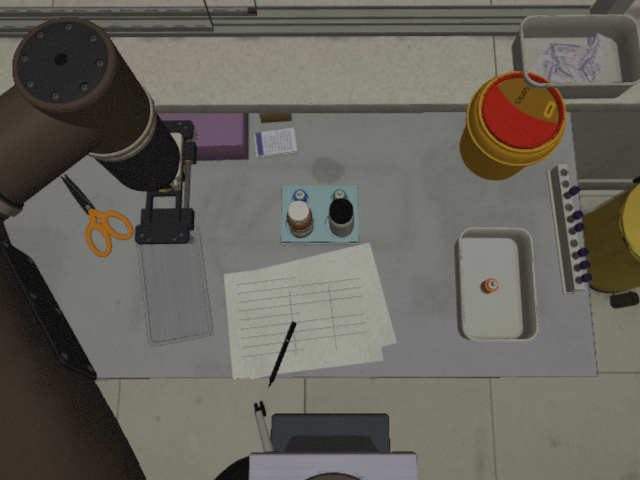

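```bash
python3 m.py w
```

```text
top desk z -0.2
top caddytop area 822 px [312.9 207.1] mean [629.8  38.5  21.3] min [560.5   1.2  16.8] max [673.2  98.   25.7]
top bluering area 30 px [303.6 195.6] mean [647.5  56.8  42.4] min [637.6  52.2  30.4] max [661.5  64.1  47. ]
top green area 18 px [334.3 194.2] mean [649.6  -5.   44.3] min [641.4 -11.9  40.9] max [660.9  -2.3  49.4]
top orange none
top ambercap area 41 px [299.9 218.9] mean [577.5  60.3 125.3] min [573.6  48.7 119.2] max [584.   74.8 128.9]
top stripcap area 426 px [340.1 209.2] mean [592.7 -13.7 136.4] min [573.2 -33.7 131.8] max [612.4   4.8 139.7]
top small tops area 76 px [300.9 228.6] mean [574.1  61.1  64. ] min [567.6  39.6  50.7] max [588.6  87.3  74.3]
side desk z -0.2
side caddytop area 1204 px [283.7 277.7] mean [620.9  54.6  20.7] min [559.5 -41.8  13.4] max [673.5 101.2  23.5]
side bluering area 75 px [268.7 272.6] mean [645.   70.1  42.4] min [634.8  57.1  37.2] max [658.6  76.7  45.2]
side green area 50 px [278.1 246.3] mean [646.7  -7.1  42.9] min [636.4 -16.7  37.4] max [659.6  -2.7  45.9]
side orange none
side ambercap area 10 px [286.1 242.9] mean [607.   76.1 123.2] min [604.4  71.4 119. ] max [610.2  80.  126.8]
side stripcap area 5 px [287.2 232.6] mean [609.3  57.1 130.8] min [607.6  55.  130.4] max [610.8  58.9 131.1]
side small tops area 99 px [287.6 271.3] mean [605.3  82.5  63.1] min [596.1  71.7  51. ] max [616.   87.3  74.6]
```

The final views show amber (299,215) and strip (340,213) upright in their own pockets. Blue (300,195) is in the vacated pocket, green (340,195) is unmoved, and orange (490,286) is upright in the bin. The gripper is clear of everything.

```bash
python3 -c "
from rig import ctrl
print(ctrl.sign_off())"
```

```text
the job is handed in; nothing more can be done
None
```

The job is done and handed in at about 55 s, well inside the 147 s limit. I stood both tall bottles on the tray and put the orange-ringed control upright in the bin. The blue-ringed one went into the pocket it left, and both tall bottles went back into their own pockets.

**Last checks:**
- **Strip jar:** its cap top measured about 139 mm high at (593, -14), over its pocket at (594, -14).
- **Amber jar:** it touched its pocket floor at the expected height, 0.1 mm off, with about 4 N.
- **Blue-ringed bottle:** it stands at about (647, 65), within a millimetre of the pocket centre.
- **Green-ringed bottle:** it looks unmoved, but the jars partly hid it in the last top view. My colour readings of it differ by several millimetres between views, so they do not confirm it exactly.
- **Side view:** in the last side picture the gripper hid most of the caddy, so the final check on the tall bottles rests mainly on the top camera.

**Off plan:** the fingers held the dropper bottles at 25 mm, on the upper body just under the cap rather than on the 18 mm cap itself. The first close on the orange one was 2 mm too high, so I reopened and closed again. Both bottles stayed upright throughout.

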